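# Steady the lazy susan with the packing strip that fits

## Robot

A 6-joint arm with a two-finger parallel gripper is mounted at the origin on the work surface. World frame = base frame: x ahead of the robot, y to its left, z up, the work surface at z = 0. Lengths are in m, angles in degrees, forces in N, time in s.
With the tool pointing down it reaches from about 0.4 to 0.825 m from the base axis. Payload 7 kg.
Tool frame: the origin (TCP) lies midway between the tips of the shut fingers; the grasp point (between the pads) lies 19 mm behind it (r.grasp_offset is the distance from the TCP to the grasp point, in m); z points along the fingers, x is the direction in which the jaws open and shut, and the axes are right-handed (so a half turn about z gives the same grasp; the last joint's range is limited). The gripper opens to 88 mm and grips with 3 to 60 N. Pads are 19 mm wide; open, the fingers measure 130 mm over their backs; the gripper's body (78 mm by 193 mm) begins 47 mm behind the grasp point.
Start: joints at [93.398, 20.546, 0.682, 0, -70.136, -16.507], TCP at [0.153, 0.657, 0.227] pointing down, gripper open.
Joint ranges: [-176.03, 176.03], [-82.01, 121.73], [-58.28, 71.71], [-173.87, 95.51], [-174.79, -0.11], [-173.66, 173.66]. Speed limits (degrees/s): [136.94, 136.94, 172.46, 180, 180, 180].

## Interface

Orientations are given as [roll, pitch, yaw] about the fixed x, y, z axes, in that order (R = Rz(yaw) Ry(pitch) Rx(roll)).
In Python, from plant import r gives the robot as it stands.
- The arm moves only by the tool step_arm, never from a script. Its argument "deltas" is a list of rows, each a list of 7 numbers: the turn, a rotation vector about the tool's x, y, z in rad, then the shift along the tool's x, y, z in mm, then the opening, from -1 (shut) to 1 (fully open), so that 0 is half open. In form: [[ax, ay, az, x, y, z, grip], ...]. A call has 1 to 10 rows; each row shifts and turns the pose as measured when the row begins, along the tool's axes as they then stand; what a row does not reach is not made up. A row lasts 1/10 s, in which the tool goes at most 50 mm and 8.59 degrees, less where a joint would pass 70% of its speed; a pose out of reach is approached as far as the arm can. A call with a gripper value outside its range is refused whole. The fingers move at their own pace and stop on an object; "squeeze" is the grip in N (left out, the last holds). Time passes only in rows, so rows that do not move let the fingers close. It gives the time, the measured TCP pose, the force and the opening at its end, in the units of the state.
- r.get_state(): the state, without advancing time (a new reading comes with each control period).
- r.capture(name): name is "side" or "top" or "wrist"; returns the picture (480x640x3 uint8, red, green, blue); there is no depth.
- r.camera_info(name): a dict with "vertical_fov" (degrees; the focal length in pixels is half the picture's height over the tangent of half this angle, whatever the lens; pixels are square), "cx", "cy" (the principal point, pixels), "view" (4x4, takes a point from world to camera coordinates). Camera axes: x right, y down, z forward; pixel columns grow to the right and rows downward; lengths in m; the calibration is good to about 2 mm. A picture is of the moment at which its call begins: read the wrist's pose just before it. camera_info takes no time and is no camera call; for the wrist camera it gives the pose at the moment of the call.
- r.close_job(): hands the job in, once; it reports no verdict.
The state is a dict: "time_s": time; "joints": joint angles; "qd": joint speeds; "joint_torque": joint torques, N m; "tcp_pos": TCP position; "eef_rot": TCP orientation; "contact_force": force on the tool from outside, world axes, zero at the start; "moment": the same for the moment, N m; "gripper_width": finger opening in m.
Only numpy, scipy, OpenCV 4.12 (cv2) and the standard library are available. Lean on these libraries where they do the work, as an engineer would, in place of code of your own. Each camera call takes 0.05 s, during which the arm holds its last target.

## Task

The lazy susan rocks and turns at a touch, so pack it: find by trial which of the three bamboo strips fits snugly in the gap under its rim on the canister's side, sliding it in gently, sloped nose first and flat on the desk, straight towards the middle until the nose is about 30 mm under the rim. The right one goes in under a light push and bears up against the plate; do not force one that is too thick, nor leave one in that is loose. Let go of it there and leave the other two on the desk clear of the lazy susan, without touching or turning the plate or what stands on it and without disturbing the other things on the desk.

Things in the scene. Friction and masses are not known exactly. Their poses are not given: they have to be found in the camera images.
- susan: Lazy susan: round bamboo plate, 280 mm across, 14 mm thick, on a low base 148 mm across. Origin: centre of the base, at desk height; z up; its -x axis points to the side where the black flip-top canister stands (84 mm across, 128 mm tall, outer side 18 mm in from the rim). Gourd with metal straw and glass mug stand on the other half; all three sit in the plate and belong to it.
- rim (a point): The point on the desk below the rim on the canister's side, 140 mm from the centre along the lazy susan's -x axis; same axes. The gap here between desk and flat underside of the plate differs from start to start, from 4.5 to 14 mm, and is not measured. The plate rocks on its bearing: the rim here gives about 1 N per mm when lifted.
- seat (a point): The point on the desk where the nose of the fitted strip is to lie: under the plate, 30 mm inside the rim on the canister's side (110 mm from the centre along the lazy susan's -x axis). Its x axis points to the centre: the direction in which a strip is slid in.
- turntable (a joint): Angle of the plate about the upright axis, rad; 0 at the start. It turns at a light touch.
- thin_mid (a point): Centre (half-way up) of the thin strip: plain bamboo, 110 mm long, 30 mm wide, 8 mm thick, about 18 g, flat on the desk. x runs along it to the nose, z up. The top of its last 15 mm slopes down to a blunt nose 4.5 mm high; a dark hanging hole marks the other end. It enters a gap only if the nose does, and is snug if the full thickness exceeds the gap.
- thin_nose (a point): Middle of the thin strip's nose end, at its underside; 55 mm from its centre along x. Same axes.
- thin: The thin strip itself; origin at the centre of its underside, axes as its centre's.
- medium_mid (a point): Centre (half-way up) of the medium strip: plain bamboo, 130 mm long, 30 mm wide, 11 mm thick, about 30 g, flat on the desk. x runs along it to the nose, z up. The top of its last 15 mm slopes down to a blunt nose 7.5 mm high; a dark hanging hole marks the other end. It enters a gap only if the nose does, and is snug if the full thickness exceeds the gap.
- medium_nose (a point): Middle of the medium strip's nose end, at its underside; 65 mm from its centre along x. Same axes.
- medium: The medium strip itself; origin at the centre of its underside, axes as its centre's.
- thick_mid (a point): Centre (half-way up) of the thick strip: plain bamboo, 150 mm long, 30 mm wide, 14 mm thick, about 44 g, flat on the desk. x runs along it to the nose, z up. The top of its last 15 mm slopes down to a blunt nose 10.5 mm high; a dark hanging hole marks the other end. It enters a gap only if the nose does, and is snug if the full thickness exceeds the gap.
- thick_nose (a point): Middle of the thick strip's nose end, at its underside; 75 mm from its centre along x. Same axes.
- thick: The thick strip itself; origin at the centre of its underside, axes as its centre's.
- coaster: Pale blue round ceramic coaster, 100 mm across, 8 mm thick, lying on the desk; origin under its centre. A bystander.
- spoon: Metal spoon, 150 mm long, lying on the desk. A bystander.
- jar: Amber glass jar with a metal cap, 68 mm in diameter, 85 mm tall; origin under its centre. A bystander.
- bowl: White ceramic bowl, 110 mm across, 45 mm tall; origin under its centre. A bystander.
- eraser: Black rubber eraser, 55 x 22 x 13 mm; origin under its centre. A bystander.
- tin: Low round metal tin, 64 mm in diameter, 45 mm tall; origin under its centre. A bystander.
There are look-alikes about, which are no part of the job. What is shaped like the thick but pink is not meant. Leave any blue look-alike of the thin alone.

How it is judged (in metres and radians):
At the end, for the whole second after the job is handed in: One strip is flat under the rim on the canister side, nose within 15 mm of the seat, within 0.25 rad of the line to the centre, pressed by the plate with over 0.3 N; the other two flat on the desk, nose and middle over 150 mm from the centre; all flat within 0.15 rad, at rest, let go (((horizontal distance between thin_nose and seat below 0.015 m and angle between the x axis of thin_nose and the x axis of susan, either way round below 0.25 rad and contact force between thin and susan above 0.3 N and horizontal distance between each of medium_nose, medium_mid, thick_nose, thick_mid and susan above 0.15 m) or (horizontal distance between medium_nose and seat below 0.015 m and angle between the x axis of medium_nose and the x axis of susan, either way round below 0.25 rad and contact force between medium and susan above 0.3 N and horizontal distance between each of thin_nose, thin_mid, thick_nose, thick_mid and susan above 0.15 m) or (horizontal distance between thick_nose and seat below 0.015 m and angle between the x axis of thick_nose and the x axis of susan, either way round below 0.25 rad and contact force between thick and susan above 0.3 N and horizontal distance between each of thin_nose, thin_mid, medium_nose, medium_mid and susan above 0.15 m)) and angle between each of thin, medium, thick's own z axis and vertical below 0.15 rad and height (world z) of each of thin, medium, thick below 0.012 m and linear speed of each of thin, medium, thick below 0.02 m/s); the robot touches nothing.
It fails at once if a strip is forced against the lazy susan with more than 20 N (contact force between any of thin, medium, thick and susan above 20 N).
It fails at once if the robot itself presses on the lazy susan or what stands on it with more than 0.5 N (contact force between any of the arm, the fingers and susan above 0.5 N).
It fails at once if the plate is turned by more than 0.12 rad (value of joint turntable above 0.12 rad or value of joint turntable below -0.12 rad).
It fails at once if a bystander on the desk is moved by more than 20 mm (distance of any of coaster, spoon, jar, bowl, eraser, tin from where it was at the start of the episode above 0.02 m).
It also fails if it takes over 67 s, if anything falls off the work surface, if the arm or the gripper's body presses on something with over 40 N, if the wrist force passes 120 N, or if a joint passes its speed limit or range.

## Working session

There is one attempt and no reset: what is moved stays moved. The work goes in short steps, Python scripts to look and compute and a tool call to move; the robot and the scene stay as the last step left them, time stands still between calls to the robot, and variables do not carry over. Pictures are saved under pics/ and viewed, and the job is handed in when it is done.

Besides the shell and the picture viewer there is one more tool, called after "Request:" as name([rows], argument=value, ...), one row to a line, values as JSON. step_arm: Moves the arm, as the interface text tells. Its arguments: {"type":"object","properties":{"deltas":{"type":"array","items":{"type":"array","items":{"type":"number"}}},"squeeze":{"type":"number"}},"required":["deltas"]}

```bash
mkdir -p pics; ls
python3 - <<'E'
from plant import r
import cv2
print(r.get_state())
for n in ("side","top","wrist"):
    i=r.camera_info(n); print(n,i)
    cv2.imwrite(f"pics/{n}0.png",r.capture(n)[:,:,::-1])
print(r.grasp_offset)
E
```

```text
pics
{'time_s': 0.0, 'joints': array([ 9.33979857e+01,  2.05923800e+01,  6.33132137e-01, -2.04201939e-02,
       -7.01345120e+01, -1.65078784e+01]), 'qd': array([-0.09218672,  0.10260613, -0.0172817 , -0.06351502,  0.04264529,
       -0.00835059]), 'joint_torque': array([-7.88643720e-04, -5.82728684e+01,  2.93062609e+01,  6.99710727e+00,
        6.99476586e-03, -1.60083887e-04]), 'tcp_pos': array([0.15300525, 0.656929  , 0.22560619]), 'eef_rot': array([-1.79991761e+02, -9.53500626e-02, -1.03116854e+02]), 'contact_force': array([ 0.16783544, -0.44453439, -0.10777804]), 'moment': array([-0.03266352,  0.03509263, -0.00421549]), 'gripper_width': 0.08799786965885593}
side {'vertical_fov': 55.84267920842182, 'cx': 318.1805856067826, 'cy': 239.7131456906606, 'view': array([[-0.77589042, -0.630808  , -0.00867923,  0.41309287],
       [-0.44565996,  0.55779307, -0.70018147,  0.25928588],
       [ 0.44652128, -0.53939611, -0.71391217,  0.77958272],
       [ 0.        ,  0.        ,  0.        ,  1.        ]])}
top {'vertical_fov': 57.87263273860337, 'cx': 313.6398164002183, 'cy': 241.4850067060678, 'view': array([[-5.39970612e-02, -9.98540746e-01,  8.33955375e-04,
         3.03632672e-02],
       [-9.69333398e-01,  5.22170887e-02, -2.40137750e-01,
         5.54128583e-01],
       [ 2.39743781e-01, -1.37751136e-02, -9.70738464e-01,
         8.85827755e-01],
       [ 0.00000000e+00,  0.00000000e+00,  0.00000000e+00,
         1.00000000e+00]])}
wrist {'vertical_fov': 65.87715268761201, 'cx': 318.10343573883057, 'cy': 236.06688093965175, 'view': array([[-2.27356108e-01, -9.73811681e-01,  9.73193125e-05,
         6.74457957e-01],
       [-9.42289010e-01,  2.20021719e-01,  2.52352658e-01,
        -3.09248308e-02],
       [-2.45765379e-01,  5.72822152e-02, -9.67635327e-01,
         3.89123308e-01],
       [ 0.00000000e+00,  0.00000000e+00,  0.00000000e+00,
         1.00000000e+00]])}
0.0188
```

View pics/top0.png

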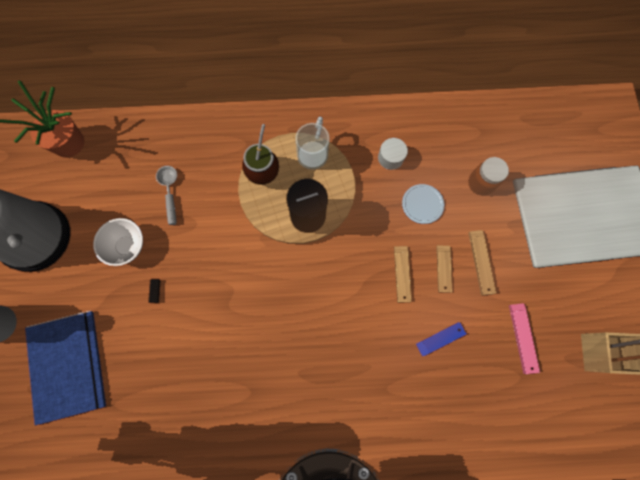

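View pics/side0.png

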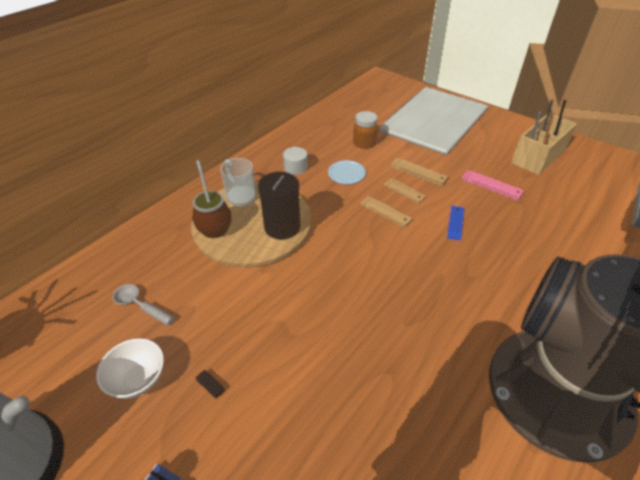

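View pics/wrist0.png

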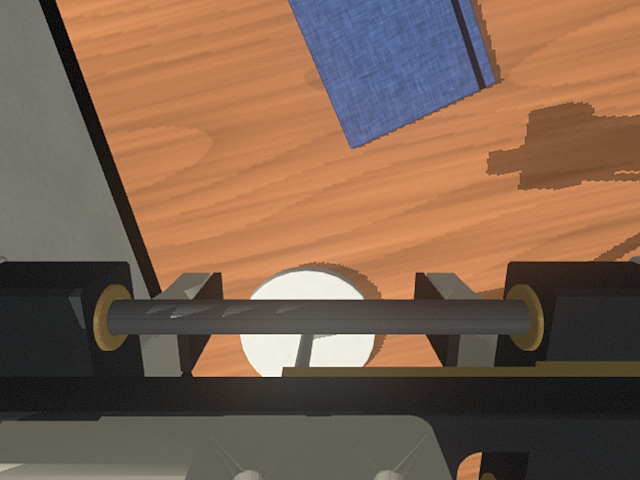

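```bash
python3 - <<'E'
import cv2
a=cv2.imread("pics/top0.png");cv2.imwrite("pics/t1.png",cv2.resize(a[110:310,225:510],None,fx=2.8,fy=2.8,interpolation=cv2.INTER_CUBIC))
b=cv2.imread("pics/side0.png");cv2.imwrite("pics/s1.png",cv2.resize(b[140:280,180:460],None,fx=2.8,fy=2.8,interpolation=cv2.INTER_CUBIC))
E
cat > h.py <<'E'
import numpy as np, json
from plant import r
def cam(n):
    i=r.camera_info(n); f=240/np.tan(np.radians(i['vertical_fov'])/2); return f,i['cx'],i['cy'],np.array(i['view'])
def proj(c,P):
    f,cx,cy,V=c; P=np.atleast_2d(P); q=P@V[:3,:3].T+V[:3,3]; return np.c_[cx+f*q[:,0]/q[:,2],cy+f*q[:,1]/q[:,2]]
def unproj(c,uv,z):
    f,cx,cy,V=c; uv=np.atleast_2d(uv); d=np.c_[(uv[:,0]-cx)/f,(uv[:,1]-cy)/f,np.ones(len(uv))]@V[:3,:3]
    o=-V[:3,:3].T@V[:3,3]; t=(z-o[2])/d[:,2]; return o+d*t[:,None]
E
```

```text
(no output)
```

View pics/t1.png

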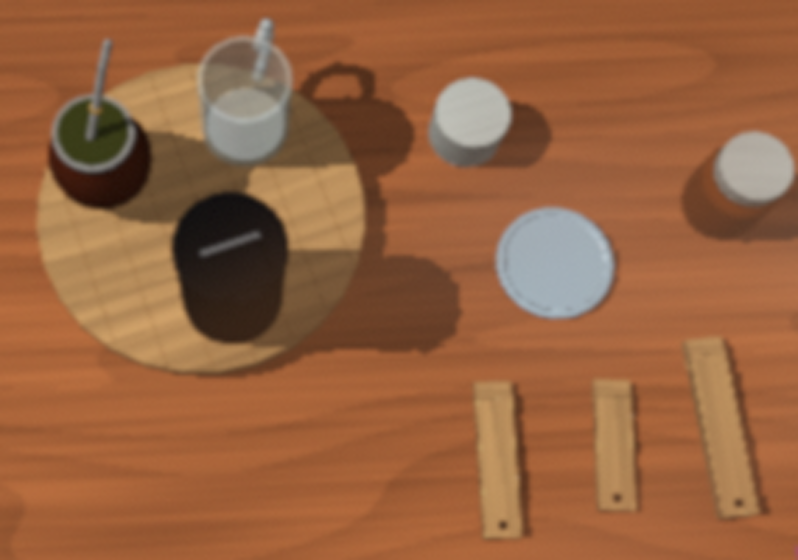

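View pics/s1.png

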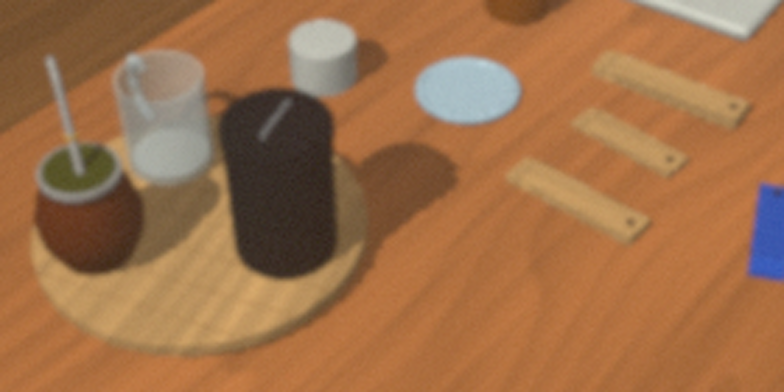

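```bash
cat > m.py <<'E'
import numpy as np,cv2
from h import *
from scipy.optimize import minimize,least_squares
T=cam('top');S=cam('side')
tp=cv2.imread('pics/top0.png');sd=cv2.imread('pics/side0.png')
def cmask(im,box,seed):
    x0,y0,x1,y1=box; m=np.zeros(im.shape[:2],np.uint8)
    m[y0:y1,x0:x1]=(im[y0:y1,x0:x1].max(2)<62)
    m=cv2.morphologyEx(m,cv2.MORPH_OPEN,np.ones((3,3)))
    m=cv2.morphologyEx(m,cv2.MORPH_CLOSE,np.ones((7,7)))
    n,l=cv2.connectedComponents(m); m=(l==l[seed[1],seed[0]]).astype(np.uint8); print(m.sum()); return m
mt=cmask(tp,(270,165,345,245),(307,200)); ms=cmask(sd,(250,165,310,245),(280,205))
cv2.imwrite('pics/mask.png',np.hstack([mt[110:310,225:510]*255,ms[110:310,180:465]*255]))
a=np.linspace(0,2*np.pi,60,endpoint=False);C=np.c_[np.cos(a),np.sin(a)]
def sil(c,x,y,z0,z1,R):
    P=np.vstack([np.c_[C*R+[x,y],np.full(60,z)] for z in (z0,z1)])
    return cv2.convexHull(proj(c,P).astype(np.float32))
def rend(h):
    m=np.zeros((480,640),np.uint8); cv2.fillConvexPoly(m,np.round(h*16).astype(np.int32),1,shift=4); return m
def cost(p):
    x,y,z=p; v=0
    for c,m in((T,mt),(S,ms)):
        q=rend(sil(c,x,y,z,z+.128,.042)); v+=1-(q&m).sum()/(q|m).sum()
    return v
pl={'top':np.array([(37,215),(365,205),(205,374),(200,63),(60,290),(100,340),(330,315),(290,352),(350,150),(47,165)])/2.8+[225,110],
 'side':np.array([(32,240),(367,210),(60,300),(190,352),(110,335),(280,330),(330,290)])/2.8+[180,140]}
def pc(p):
    x,y,z=p;o=[]
    for c,n in((T,'top'),(S,'side')):
        h=sil(c,x,y,z-.014,z,.14)
        o+=[cv2.pointPolygonTest(h,tuple(map(float,u)),True) for u in pl[n]]
    return o
x0=unproj(T,[[225+200/2.8,110+218/2.8]],.023)[0]
s=least_squares(pc,[x0[0],x0[1],.023],diff_step=1e-3); print('plate',s.x,np.round(s.fun,1))
k0=unproj(T,[[225+231/2.8,110+290/2.8]],.02)[0]
k=min((minimize(cost,[k0[0],k0[1],z],method='Nelder-Mead',options=dict(initial_simplex=[[k0[0]+dx,k0[1]+dy,z] for dx,dy,z in((-.015,-.015,.02),(.02,0,.02),(0,.02,.02),(0,0,.035))])) for z in (.02,)),key=lambda q:q.fun)
print('can',k.x,k.fun); d=k.x[:2]-s.x[:2]; print('dist',np.hypot(*d),'dir',np.degrees(np.arctan2(d[1],d[0])))
for n,L in (('medium',[(475,382),(514,382),(485,538),(524,536)]),('thin',[(594,380),(633,380),(600,510),(637,510)]),('thick',[(685,341),(724,338),(721,517),(759,513)])):
    t={'thin':.008,'medium':.011,'thick':.014}[n]
    U=np.array(L)/2.8+[225,110]; N=unproj(T,U[:2],t-.003).mean(0);E=unproj(T,U[2:],t).mean(0)
    v=N-E;print(n,'mid',(N+E)[:2]/2,'len',np.hypot(v[0],v[1]),'yaw',np.degrees(np.arctan2(v[1],v[0])))
for n,u,z,c in(('coaster',(423,204),.008,T),('tin',(394,150),.045,T),('jar',(494,170),.085,T)):print(n,unproj(c,[u],z)[0])
E
python3 m.py
```

```text
1671
2020
plate [0.70582885 0.0311566  0.02580423] [-0.   0.8 -0.2  1.4  0.9  0.   0.1 -0.9  1.   0.3  0.   0.9  1.3 -1.
  0.5 -0.1  2.3]
can [0.63723457 0.00919023 0.0070788 ] 0.28288016826470896
dist 0.07202567096493702 dir -162.24305996195977
medium mid [ 0.48241731 -0.20163123] len 0.12883819756680803 yaw -2.5667783628016787
thin mid [ 0.48944381 -0.29936179] len 0.10923122584535458 yaw -5.559981281668079
thick mid [ 0.4990899  -0.38635644] len 0.1480460544167459 yaw 2.421627531000851
coaster [ 0.64771412 -0.26623684  0.008     ]
tin [ 0.77362735 -0.20241199  0.045     ]
jar [ 0.69406084 -0.41289718  0.085     ]
```

View pics/mask.png

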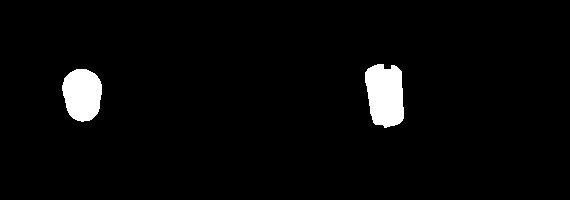

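Run:
```python
from h import *
T=cam('top');S=cam('side')
c=np.array([.7058,.0312])
for k,u,z in (('t',(225+230/2.8,110+249/2.8),.154),('s',(180+277/2.8,140+125/2.8),.154),('tb',(225+232/2.8,110+342/2.8),.026)):
    p=unproj(T if k[0]=='t' else S,[u],z)[0]; d=p[:2]-c; print(k,p,np.hypot(*d),np.degrees(np.arctan2(d[1],d[0])))
for th in(-160,-165,-170,-175,180):
    t=np.radians(th);p=c+.08*np.array([np.cos(t),np.sin(t)]);print(th,p,(proj(T,[*p,.154])-[225,110])*2.8,(proj(S,[*p,.154])-[180,140])*2.8, (proj(S,[*p,.026])-[180,140])*2.8)
    print(th, 'rim', c+.14*np.array([np.cos(t),np.sin(t)]))
```

```text
t [0.62362589 0.0100881  0.154     ] 0.08484277552494075 -165.59138334886384
s [0.61945745 0.01939169 0.154     ] 0.0871462720948626 -172.21247330929384
tb [0.5880966  0.01198661 0.026     ] 0.11926124073481836 -170.7290540269234
-160 [0.63062459 0.00383839] [[238.06586261 239.49821107]] [[280.08072979 108.93396096]] [[290.81600867 233.10533792]]
-160 rim [ 0.57424303 -0.01668282]
-165 [0.62852593 0.01049448] [[229.10520745 242.67637135]] [[276.11833092 114.35729163]] [[287.25002421 238.5929351 ]]
-165 rim [ 0.57057038 -0.00503467]
-170 [0.62701538 0.01730815] [[219.87760463 245.10752798]] [[271.39003287 119.62804141]] [[282.98747584 243.92063218]]
-170 rim [0.56792691 0.00688926]
-175 [0.62610442 0.02422754] [[210.45730484 246.77085984]] [[265.92435634 124.70042527]] [[278.05459596 249.04258742]]
-175 rim [0.56633274 0.0189982 ]
180 [0.6258 0.0312] [[200.92040159 247.65208151]] [[259.75735104 129.52926027]] [[272.48430861 253.91370361]]
180 rim [0.5658 0.0312]
```

```bash
cat > plan.py <<'E'
import numpy as np,sys
from h import *
from scipy.spatial.transform import Rotation as Ro
def plan(tgt,yaw,cyl=False,vmax=45.,wmax=7.5,grip=1.,spin=0,nrows=10,rmid=None):
    s=r.get_state(); p=np.array(s['tcp_pos']); e=s['eef_rot']; R=Ro.from_euler('xyz',e,degrees=True)
    tgt=np.array(tgt,float)
    dy=(yaw-e[2]+180)%360-180
    if spin and np.sign(dy)!=spin: dy+=360*spin
    def pos(t):
        if not cyl: return p+(tgt-p)*t
        r0,r1=np.hypot(*p[:2]),np.hypot(*tgt[:2]);a0=np.arctan2(p[1],p[0]);a1=np.arctan2(tgt[1],tgt[0])
        rr=r0+(r1-r0)*t; a=a0+(a1-a0)*t
        if rmid: rr=np.interp(t,[0,.25,.7,1],[r0,rmid,rmid,r1])
        return np.array([rr*np.cos(a),rr*np.sin(a),p[2]+(tgt[2]-p[2])*t])
    ts=np.linspace(0,1,400);L=sum(np.linalg.norm(pos(b)-pos(a)) for a,b in zip(ts[:-1],ts[1:]))*1000
    n=max(1,int(np.ceil(max(L/vmax,abs(dy)/wmax))))
    Rt=Ro.from_euler('xyz',[180,0,yaw],degrees=True)
    R0=Ro.from_euler('xyz',[180,0,yaw-dy],degrees=True); corr=(R0.inv()*R)  # tilt error
    out=[];q,Q=p,R
    for i in range(1,n+1):
        t=i/n; q2=pos(t); Q2=Ro.from_euler('xyz',[180,0,yaw-dy+dy*t],degrees=True)
        out.append([*np.round((Q.inv()*Q2).as_rotvec(),3),*np.round(Q.inv().apply(q2-q)*1000,1),grip]); q,Q=q2,Q2
    print('t',round(s['time_s'],2),'pos',np.round(p,4),'rot',np.round(e,1),'F',np.round(s['contact_force'],1),'w',round(s['gripper_width'],4),'rows',n)
    print(str([[float(v) for v in o] for o in out[:nrows]]).replace(' ',''))
E
python3 -c "
from plan import *
plan([.479,-.387,.2],92.4,cyl=True,spin=-1,rmid=.5)"
```

```text
t 0.15 pos [0.153  0.6571 0.2258] rot [-1.800e+02 -1.000e-01 -1.031e+02] F [ 0.3 -0.3  0.3] w 0.0875 rows 26
[[-0.0,-0.001,0.11,28.8,-50.3,1.0,1.0],[0.0,-0.0,0.11,27.2,-49.1,1.0,1.0],[-0.0,-0.0,0.11,25.6,-47.9,1.0,1.0],[0.0,-0.0,0.11,24.1,-46.6,1.0,1.0],[-0.0,-0.0,0.11,22.8,-45.3,1.0,1.0],[0.0,-0.0,0.11,21.6,-44.0,1.0,1.0],[0.0,-0.0,0.11,7.1,-41.0,1.0,1.0],[0.0,-0.0,0.11,-7.3,-38.2,1.0,1.0],[0.0,-0.0,0.11,-8.6,-37.9,1.0,1.0],[0.0,-0.0,0.11,-9.8,-37.6,1.0,1.0]]
```

Request:
step_arm([
  [0,0,0.11,26,-42,1,1],
  [0,0,0.11,26,-42,1,1],
  [0,0,0.11,25.6,-42,1,1],
  [0,0,0.11,24,-42,1,1],
  [0,0,0.11,22.8,-42,1,1],
  [0,0,0.11,21.6,-42,1,1],
  [0,0,0.11,7,-41,1,1],
  [0,0,0.11,-7,-38,1,1],
], squeeze=20)

```text
time_s: 0.95
tcp_pos: [0.3479, 0.3352, 0.2144]
eef_rot: [-179.7, -0.2, -155.1]
contact_force: [0.8, 0.3, 0.3]
gripper_width: 0.0877
```

```bash
python3 -c "
from plan import *
plan([.479,-.387,.2],92.4,cyl=True,spin=-1)"
```

```text
t 0.95 pos [0.3479 0.3352 0.2144] rot [-179.7   -0.2 -155.1] F [0.8 0.3 0.3] w 0.0877 rows 18
[[-0.005,-0.003,0.109,-18.3,-35.3,0.9,1.0],[0.0,-0.0,0.109,-19.5,-35.4,0.8,1.0],[0.0,-0.0,0.109,-20.7,-35.3,0.8,1.0],[0.0,-0.0,0.109,-21.9,-35.3,0.8,1.0],[0.0,-0.0,0.109,-23.2,-35.2,0.8,1.0],[0.0,-0.0,0.109,-24.4,-35.0,0.8,1.0],[0.0,-0.0,0.109,-25.7,-34.8,0.8,1.0],[0.0,-0.0,0.109,-26.9,-34.6,0.8,1.0],[-0.0,-0.0,0.109,-28.2,-34.3,0.8,1.0],[-0.0,-0.0,0.109,-29.5,-34.0,0.8,1.0]]
```

Request:
step_arm([
  [0,0,0.11,-18,-35,0.5,1],
  [0,0,0.11,-19.5,-35,0.5,1],
  [0,0,0.11,-21,-35,0.5,1],
  [0,0,0.11,-22,-35,0.5,1],
  [0,0,0.11,-23,-35,0.5,1],
  [0,0,0.11,-24,-35,0.5,1],
  [0,0,0.11,-26,-35,0.5,1],
  [0,0,0.11,-27,-35,0.5,1],
  [0,0,0.11,-28,-34,0.5,1],
  [0,0,0.11,-29,-34,0.5,1],
])

```text
time_s: 1.95
tcp_pos: [0.5529, -0.0379, 0.2104]
eef_rot: [-179.8, 0.1, 139.4]
contact_force: [1.7, -0.1, -0.3]
gripper_width: 0.0877
```

```bash
python3 -c "
from plan import *
import cv2
cv2.imwrite('pics/w1.png',r.capture('wrist')[:,:,::-1])
np.save('w1.npy',r.camera_info('wrist')['view'])
plan([.479,-.387,.2],92.4,cyl=True,spin=-1)"
```

```text
t 2.0 pos [ 0.5525 -0.043   0.2101] rot [-1.797e+02  1.000e-01  1.388e+02] F [ 1.  -4.1  1.3] w 0.0876 rows 8
[[-0.005,0.002,0.101,-30.2,-30.2,1.5,1.0],[0.0,-0.0,0.101,-31.3,-29.9,1.3,1.0],[-0.0,-0.0,0.101,-32.4,-29.5,1.3,1.0],[0.0,-0.0,0.101,-33.5,-29.1,1.3,1.0],[0.0,-0.0,0.101,-34.6,-28.7,1.3,1.0],[-0.0,-0.0,0.101,-35.8,-28.2,1.3,1.0],[0.0,-0.0,0.101,-36.9,-27.6,1.3,1.0],[-0.0,-0.0,0.101,-38.0,-27.1,1.3,1.0]]
```

View pics/w1.png

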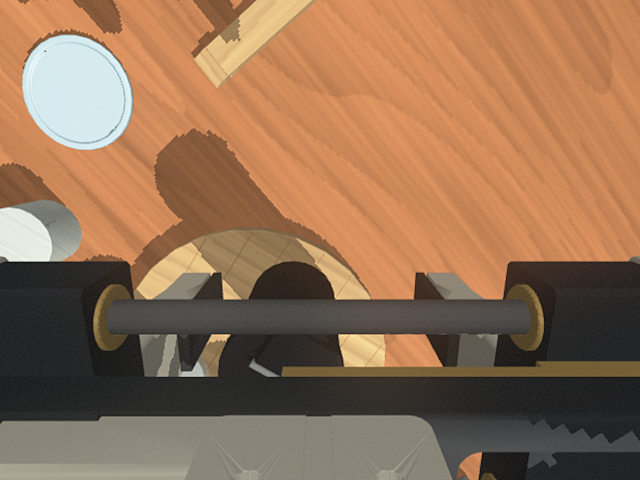

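Request:
step_arm([
  [0,0,0.1,-30,-30,1,1],
  [0,0,0.1,-31,-30,1,1],
  [0,0,0.1,-32,-29.5,1,1],
  [0,0,0.1,-33.5,-29,1,1],
  [0,0,0.1,-34.6,-28.7,1,1],
  [0,0,0.1,-36,-28,1,1],
  [0,0,0.1,-37,-28,1,1],
  [0,0,0.1,-38,-27,1,1],
  [0,0,0,0,0,0,1],
])

```text
time_s: 2.9
tcp_pos: [0.4712, -0.4008, 0.201]
eef_rot: [-179.7, 0.3, 91.0]
contact_force: [0.7, -0.1, 0.3]
gripper_width: 0.0876
```

```bash
python3 -c "
from plan import *
import cv2
cv2.imwrite('pics/w2.png',r.capture('wrist')[:,:,::-1])
np.save('w2.npy',r.camera_info('wrist')['view'])
plan([.479,-.387,.12],92.4,cyl=True)"
```

```text
t 2.95 pos [ 0.4722 -0.3992  0.201 ] rot [-179.7    0.2   91.1] F [ 0.1  0.6 -0. ] w 0.0876 rows 2
[[-0.005,0.004,-0.011,6.2,3.8,40.4,1.0],[0.0,0.0,-0.011,6.0,3.6,40.5,1.0]]
```

View pics/w2.png

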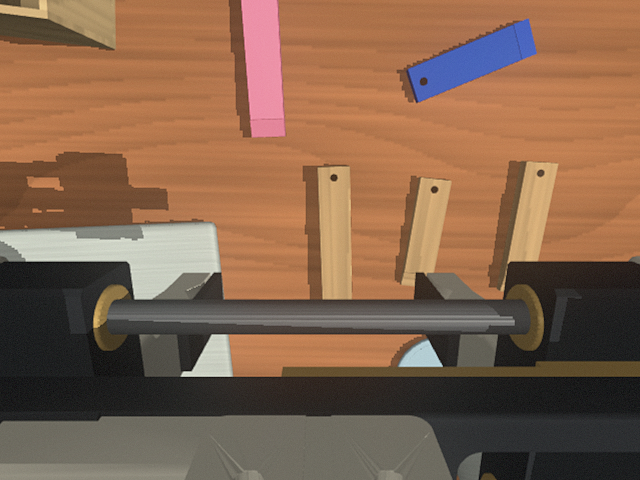

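```bash
python3 -c "
from plan import *
c=list(cam('wrist'));c[3]=np.load('w2.npy')
for n,L,z in(('thick',[(318,168),(350,166),(323,298),(352,298)],.014),('thin',[(420,177),(451,180),(402,284),(430,286)],.008),('medium',[(526,161),(558,163)],.011)):
    P=unproj(c,L,z);print(n,np.round(P[:,:2],4).tolist())
    t=P[:2].mean(0);print(' tail',t)
    if len(L)>2:
        for a,b in((0,2),(1,3)):
            v=P[b]-P[a];print(np.degrees(np.arctan2(v[1],v[0])))
"
```

```text
thick [[0.43, -0.4011], [0.4276, -0.3717], [0.559, -0.3935], [0.5584, -0.3643]]
 tail [ 0.42883744 -0.38637849  0.014     ]
3.3433747582343885
3.218387373721393
thin [[0.4369, -0.3049], [0.4391, -0.2755], [0.5447, -0.3137], [0.5462, -0.2852]]
 tail [ 0.43802746 -0.2901899   0.008     ]
-4.667690704815191
-5.173474853605516
medium [[0.4201, -0.2093], [0.4213, -0.1795]]
 tail [ 0.42072109 -0.19439976  0.011     ]
```

```bash
python3 -c "
from plan import *
plan([.482,-.385,.030],93,grip=.4)"
```

```text
t 2.95 pos [ 0.4722 -0.3992  0.201 ] rot [-179.7    0.2   91.1] F [ 0.1  0.6 -0. ] w 0.0876 rows 4
[[-0.005,0.004,-0.008,3.7,2.7,42.7,0.4],[0.0,0.0,-0.008,3.5,2.6,42.7,0.4],[0.0,0.0,-0.008,3.5,2.6,42.7,0.4],[0.0,0.0,-0.008,3.5,2.6,42.7,0.4]]
```

Request:
step_arm([
  [-0.005,0.004,-0.01,3.6,2.6,42,0.4],
  [0,0,-0.01,3.5,2.6,42,0.4],
  [0,0,-0.01,3.5,2.6,42,0.4],
  [0,0,-0.01,3.5,2.6,40,0.4],
  [0,0,0,0,0,0,0.4],
])

```text
time_s: 3.45
tcp_pos: [0.4854, -0.3833, 0.0326]
eef_rot: [179.7, 0.2, 93.8]
contact_force: [-0.5, 0.1, 0.5]
gripper_width: 0.0618
```

```bash
python3 -c "
from plan import *
plan([.482,-.385,.004],93,grip=.4,vmax=15)"
```

```text
t 3.45 pos [ 0.4854 -0.3833  0.0326] rot [179.7   0.2  93.8] F [-0.5  0.1  0.5] w 0.0618 rows 2
[[0.005,0.003,0.007,-0.7,-1.8,14.3,0.4],[0.0,-0.0,0.007,-0.7,-1.7,14.3,0.4]]
```

Lower and grip.

Request:
step_arm([
  [0.005,0.003,0.007,-0.7,-1.8,14,0.4],
  [0,0,0.007,-0.7,-1.7,13,0.4],
  [0,0,0,0,0,1,0.4],
  [0,0,0,0,0,0,0],
  [0,0,0,0,0,0,-0.4],
  [0,0,0,0,0,0,-0.5],
  [0,0,0,0,0,0,-0.6],
  [0,0,0,0,0,0,-0.6],
], squeeze=20)

```text
time_s: 4.25
tcp_pos: [0.4872, -0.3863, 0.011]
eef_rot: [179.5, 0.3, 93.2]
contact_force: [-0.7, -0.7, -0.5]
gripper_width: 0.0295
```

```bash
python3 -c "
from plan import *
plan([.482,-.385,.060],93,grip=-.6,vmax=20)"
```

```text
t 4.25 pos [ 0.4872 -0.3863  0.011 ] rot [179.5   0.3  93.2] F [-0.7 -0.7 -0.5] w 0.0295 rows 3
[[0.009,0.005,0.001,0.4,-1.6,-16.4,-0.6],[0.0,-0.0,0.001,0.5,-1.7,-16.3,-0.6],[0.0,-0.0,0.001,0.5,-1.7,-16.3,-0.6]]
```

Request:
step_arm([
  [0.009,0.005,0,0,-1,0,-0.1],
  [0,0,0,0,-1,4,-0.1],
  [0,0,0,0,0,4,-0.1],
  [0,0,0,0,0,0,-0.1],
])

```text
time_s: 4.65
tcp_pos: [0.4852, -0.3866, 0.0028]
eef_rot: [-180.0, -0.0, 93.1]
contact_force: [-0.6, -0.4, 0.6]
gripper_width: 0.0396
```

Request:
step_arm([
  [0,0,0,0,0,0,-0.4],
  [0,0,0,0,0,0,-0.6],
  [0,0,0,0,0,0,-0.6],
  [0,0,0,0,0,-5,-0.6],
  [0,0,0,0,0,-20,-0.6],
  [0,0,0,0,0,-20,-0.6],
  [0,0,0,0,0,0,-0.6],
])

```text
time_s: 5.35
tcp_pos: [0.4844, -0.3863, 0.0488]
eef_rot: [-179.8, -0.1, 93.2]
contact_force: [0.4, 0.5, -1.0]
gripper_width: 0.0298
```

```bash
python3 -c "
from plan import *
import cv2
cv2.imwrite('pics/w3.png',r.capture('wrist')[:,:,::-1])
cv2.imwrite('pics/s3.png',r.capture('side')[:,:,::-1])
np.save('w3.npy',r.camera_info('wrist')['view'])
print(r.get_state()['tcp_pos'],r.get_state()['eef_rot'],r.get_state()['gripper_width'])"
```

```text
[ 0.48309921 -0.38545711  0.04643528] [-1.79699272e+02 -1.68675619e-01  9.31115627e+01] 0.0296520853268088
```

View pics/w3.png

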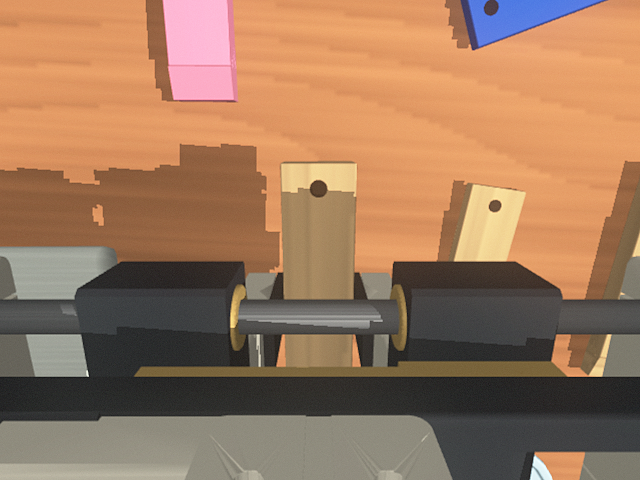

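View pics/s3.png

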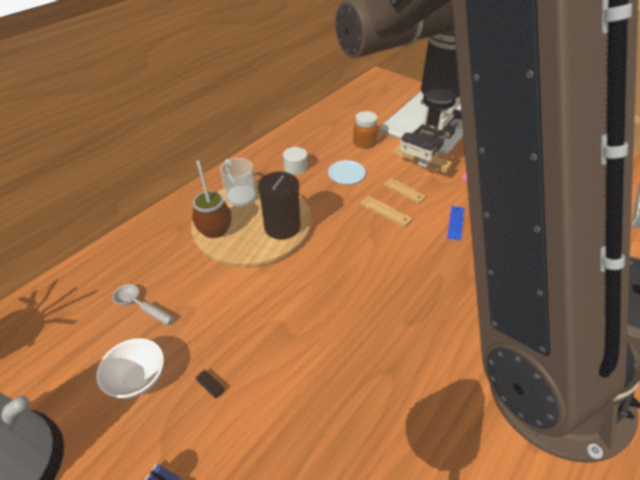

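```bash
python3 -c "
from plan import *
s=r.get_state()
c=list(cam('wrist'));c[3]=np.load('w3.npy')
P=unproj(c,[(281,163),(357,162),(319,162.5),(283,270),(355,270)],s['tcp_pos'][2]+.0112)
R=Ro.from_euler('xyz',s['eef_rot'],degrees=True)
print(np.round(R.inv().apply(P-s['tcp_pos'])*1000,1))
u=np.array([np.cos(np.radians(14)),np.sin(np.radians(14))]);cc=np.array([.7058,.0312]);print('rim',cc-.14*u,'seat',cc-.11*u)
"
```

```text
[[-14.9 -57.9 -10.9]
 [ 14.8 -58.3 -10.9]
 [ -0.  -58.1 -10.9]
 [-15.2 -13.6 -11.2]
 [ 15.1 -13.6 -11.1]]
rim [ 0.5699586  -0.00266907] seat [0.59906747 0.00458859]
```

```bash
python3 -c "
from plan import *
plan([.4565,-.031,.045],104,grip=-.6,vmax=38)"
```

```text
t 5.45 pos [ 0.4831 -0.3855  0.0464] rot [-179.7   -0.2   93.1] F [0.1 0.8 0.3] w 0.0297 rows 10
[[-0.005,-0.003,-0.019,35.5,-0.7,0.3,-0.6],[0.0,0.0,-0.019,35.5,-0.1,0.1,-0.6],[0.0,0.0,-0.019,35.5,0.6,0.1,-0.6],[0.0,0.0,-0.019,35.5,1.3,0.1,-0.6],[-0.0,0.0,-0.019,35.5,2.0,0.1,-0.6],[0.0,0.0,-0.019,35.4,2.6,0.1,-0.6],[-0.0,0.0,-0.019,35.4,3.3,0.1,-0.6],[0.0,0.0,-0.019,35.3,4.0,0.1,-0.6],[0.0,0.0,-0.019,35.2,4.7,0.1,-0.6],[-0.0,0.0,-0.019,35.1,5.3,0.1,-0.6]]
```

Request:
step_arm([
  [-0.005,-0.003,-0.019,20,-1,0,-0.6],
  [0,0,-0.019,34,0,0,-0.6],
  [0,0,-0.019,35,0.5,0,-0.6],
  [0,0,-0.019,35,1,0,-0.6],
  [0,0,-0.019,35,2,0,-0.6],
  [0,0,-0.019,35,2.5,0,-0.6],
  [0,0,-0.019,35,3,0,-0.6],
  [0,0,-0.019,35,4,0,-0.6],
  [0,0,-0.019,35,4.5,0,-0.6],
  [0,0,-0.019,20,4,0,-0.6],
])

```text
time_s: 6.45
tcp_pos: [0.4515, -0.0574, 0.0388]
eef_rot: [-179.4, -0.2, 104.0]
contact_force: [1.0, 1.2, -0.2]
gripper_width: 0.0297
```

```bash
python3 -c "
from plan import *
plan([.4565,-.031,.008],104,grip=-.6,vmax=15)"
```

```text
t 6.45 pos [ 0.4515 -0.0574  0.0388] rot [-179.4   -0.2  104. ] F [ 1.   1.2 -0.2] w 0.0297 rows 3
[[-0.011,-0.004,-0.0,8.1,3.9,10.3,-0.6],[0.0,0.0,-0.0,8.1,3.7,10.3,-0.6],[-0.0,0.0,-0.0,8.1,3.7,10.3,-0.6]]
```

Request:
step_arm([
  [-0.01,-0.004,0,8,3.8,10,-0.6],
  [0,0,0,8,3.7,10,-0.6],
  [0,0,0,6,2,6,-0.6],
  [0,0,0,0,0,0,-0.6],
])

```text
time_s: 6.85
tcp_pos: [0.4541, -0.0304, 0.0102]
eef_rot: [-179.8, 0.0, 104.2]
contact_force: [-0.7, -0.8, -0.8]
gripper_width: 0.0297
```

```bash
python3 -c "
from plan import *
import cv2
for n in('top','side','wrist'):cv2.imwrite('pics/%s4.png'%n,r.capture(n)[:,:,::-1])
a=cv2.imread('pics/top4.png');b=cv2.imread('pics/side4.png')
cv2.imwrite('pics/t4.png',cv2.resize(a[110:310,225:510],None,fx=2.8,fy=2.8,interpolation=cv2.INTER_CUBIC))
cv2.imwrite('pics/s4.png',cv2.resize(b[140:340,180:460],None,fx=2.8,fy=2.8,interpolation=cv2.INTER_CUBIC))
np.save('w4.npy',r.camera_info('wrist')['view'])
plan([.4565,-.031,.0028],104,grip=-.6,vmax=15)"
```

```text
t 7.0 pos [ 0.4547 -0.0309  0.0112] rot [-179.9    0.   104.2] F [-0.6 -0.  -0. ] w 0.0293 rows 1
[[-0.001,0.0,0.003,-0.5,1.8,8.4,-0.6]]
```

View pics/t4.png

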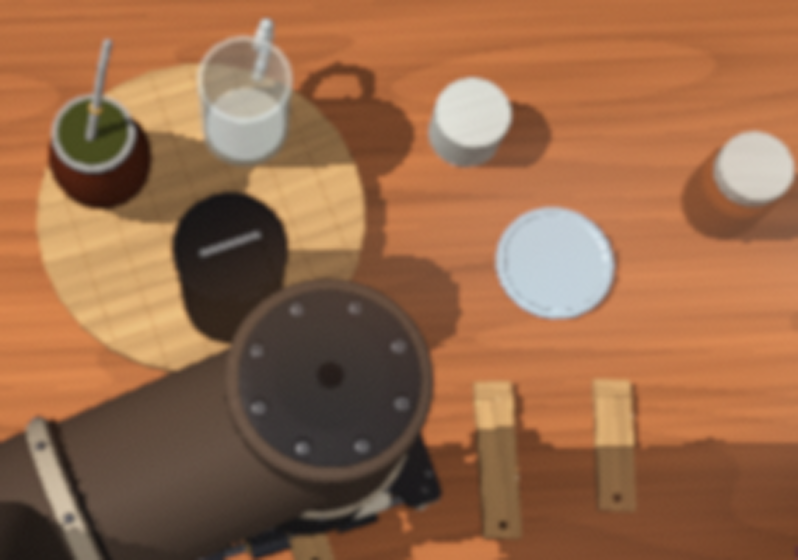

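View pics/s4.png

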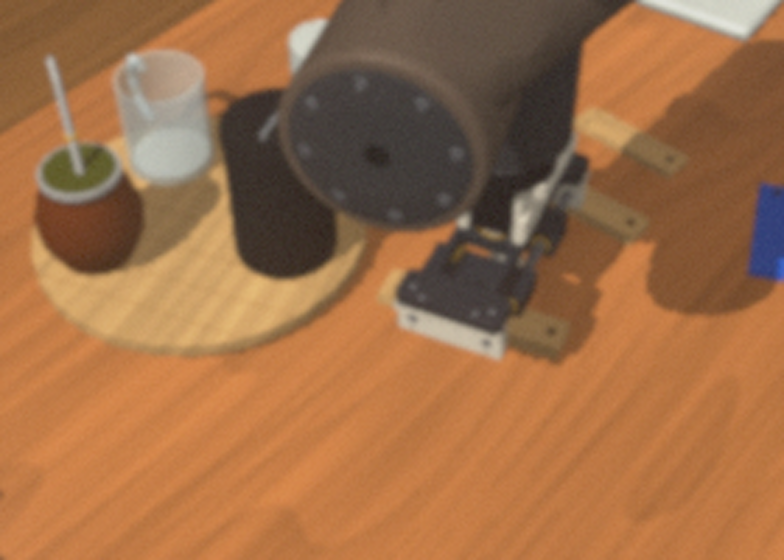

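View pics/wrist4.png

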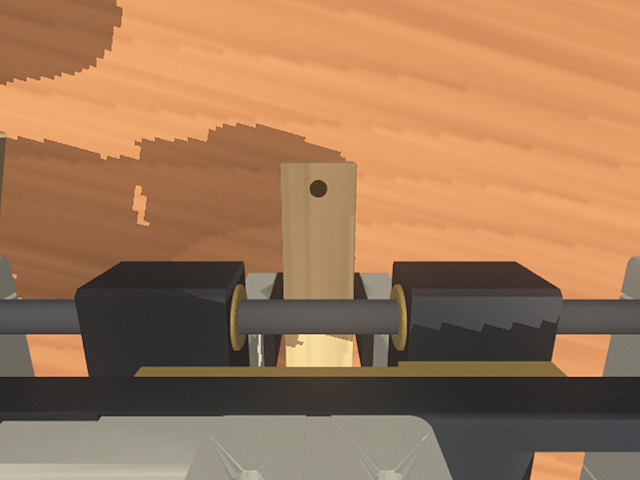

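Request:
step_arm([
  [0,0,0,0,1,5,-0.6],
  [0,0,0,0,0,3,-0.6],
  [0,0,0,0,0,0,-0.6],
])

```text
time_s: 7.3
tcp_pos: [0.4562, -0.0318, 0.0031]
eef_rot: [180.0, 0.0, 104.1]
contact_force: [-0.4, -0.6, -0.6]
gripper_width: 0.03
```

Request:
step_arm([
  [0,0,0,0,4,0.3,-0.6],
  [0,0,0,0,5,0,-0.6],
  [0,0,0,0,4,0,-0.6],
  [0,0,0,0,1,0,-0.6],
], squeeze=8)

```text
time_s: 7.7
tcp_pos: [0.4713, -0.0284, 0.0031]
eef_rot: [180.0, 0.0, 104.0]
contact_force: [0.3, 0.1, -0.4]
gripper_width: 0.03
```

Request:
step_arm([
  [0,0,0,0,2.5,0,-0.6],
  [0,0,0,0,2.5,0,-0.6],
  [0,0,0,0,1,0,-0.6],
])

```text
time_s: 8.0
tcp_pos: [0.4779, -0.0267, 0.0031]
eef_rot: [180.0, 0.0, 104.0]
contact_force: [0.2, 0.4, 0.1]
gripper_width: 0.0297
```

Request:
step_arm([
  [0,0,0,0,2,0,-0.6],
  [0,0,0,0,2,0,-0.6],
])

```text
time_s: 8.2
tcp_pos: [0.4818, -0.0256, 0.0031]
eef_rot: [180.0, 0.0, 104.0]
contact_force: [-0.1, 0.0, -1.2]
gripper_width: 0.03
```

Request:
step_arm([
  [0,0,0,0,2,0,-0.6],
  [0,0,0,0,1,0,-0.6],
])

```text
time_s: 8.4
tcp_pos: [0.4836, -0.0253, 0.0027]
eef_rot: [-179.9, 0.0, 104.0]
contact_force: [-3.6, -1.2, -0.6]
gripper_width: 0.03
```

Request:
step_arm([
  [0,0,0,0,2,0,-0.6],
  [0,0,0,0,1,0,-0.6],
])

```text
time_s: 8.6
tcp_pos: [0.4837, -0.0254, 0.0022]
eef_rot: [-179.6, 0.0, 104.0]
contact_force: [-5.6, 1.6, 7.5]
gripper_width: 0.03
```

Request:
step_arm([
  [0,0,0,0,1,0,-0.6],
  [0,0,0,0,1,0,-0.6],
])

```text
time_s: 8.8
tcp_pos: [0.4837, -0.0254, 0.0022]
eef_rot: [-179.4, 0.0, 104.0]
contact_force: [-5.3, -0.1, 5.6]
gripper_width: 0.0297
```

Request:
step_arm([
  [0,0,0,0,-3,-0.5,-0.6],
  [-0.01,0,0,0,-10,-1,-0.6],
  [0,0,0,0,-12,0,-0.6],
  [0,0,0,0,-6,0,-0.6],
  [0,0,0,0,0,0,-0.6],
  [0,0,0,0,0,-10,-0.6],
  [0,0,0,0,0,-20,-0.6],
  [0,0,0,0,0,-12,-0.6],
], squeeze=20)

```text
time_s: 9.6
tcp_pos: [0.4515, -0.0335, 0.0477]
eef_rot: [180.0, 0.0, 104.0]
contact_force: [-0.2, 0.5, -0.5]
gripper_width: 0.0301
```

```bash
python3 -c "
from plan import *
import cv2
for n in('top','wrist'):cv2.imwrite('pics/%s5.png'%n,r.capture(n)[:,:,::-1])
plan([.483,-.385,.045],93.2,grip=-.6,vmax=38)"
```

```text
t 9.7 pos [ 0.4524 -0.0332  0.0481] rot [179.8   0.  104. ] F [ 0.2 -0.3 -1.1] w 0.0296 rows 10
[[0.003,0.0,0.019,-34.9,-5.5,0.3,-0.6],[0.0,-0.0,0.019,-35.0,-4.9,0.3,-0.6],[0.0,-0.0,0.019,-35.1,-4.2,0.3,-0.6],[-0.0,-0.0,0.019,-35.1,-3.6,0.3,-0.6],[0.0,-0.0,0.019,-35.2,-2.9,0.3,-0.6],[-0.0,-0.0,0.019,-35.2,-2.2,0.3,-0.6],[0.0,-0.0,0.019,-35.3,-1.6,0.3,-0.6],[0.0,-0.0,0.019,-35.3,-0.9,0.3,-0.6],[0.0,-0.0,0.019,-35.3,-0.2,0.3,-0.6],[-0.0,-0.0,0.019,-35.3,0.4,0.3,-0.6]]
```

View pics/wrist5.png

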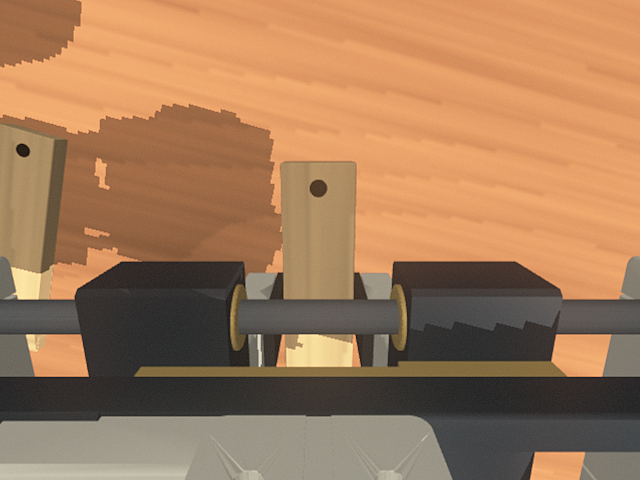

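View pics/top5.png

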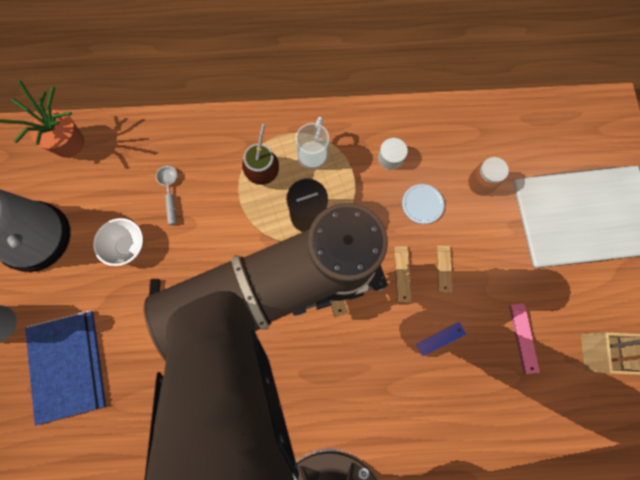

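Request:
step_arm([
  [0.003,0,0.019,-25,-5,0,-0.6],
  [0,0,0.019,-35,-5,0,-0.6],
  [0,0,0.019,-35,-4,0,-0.6],
  [0,0,0.019,-35,-3.5,0,-0.6],
  [0,0,0.019,-35,-3,0,-0.6],
  [0,0,0.019,-35,-2,0,-0.6],
  [0,0,0.019,-35,-1.5,0,-0.6],
  [0,0,0.019,-35,-1,0,-0.6],
  [0,0,0.019,-35,0,0,-0.6],
  [0,0,0.019,-25,0,0,-0.6],
])

```text
time_s: 10.7
tcp_pos: [0.484, -0.3734, 0.0471]
eef_rot: [179.8, -0.1, 93.1]
contact_force: [0.3, 0.2, -0.1]
gripper_width: 0.0296
```

```bash
python3 -c "
from plan import *
plan([.483,-.390,.008],93.2,grip=-.6,vmax=15)"
```

```text
t 10.7 pos [ 0.484  -0.3734  0.0471] rot [ 1.798e+02 -1.000e-01  9.310e+01] F [ 0.3  0.2 -0.1] w 0.0296 rows 3
[[0.004,-0.001,-0.0,-5.5,-0.7,13.0,-0.6],[0.0,0.0,-0.0,-5.5,-0.6,13.0,-0.6],[-0.0,0.0,-0.0,-5.5,-0.6,13.0,-0.6]]
```

Request:
step_arm([
  [0.004,0,0,-5.5,-0.7,13,-0.6],
  [0,0,0,-5.5,-0.6,13,-0.6],
  [0,0,0,-5,-0.6,11,-0.6],
  [0,0,0,0,0,0,-0.6],
  [0,0,0,0,0,0,-0.6],
])

```text
time_s: 11.2
tcp_pos: [0.4815, -0.3915, 0.0046]
eef_rot: [-179.8, -0.2, 93.0]
contact_force: [0.5, -0.1, -0.2]
gripper_width: 0.0301
```

Request:
step_arm([
  [0,0,0,0,0,2,-0.6],
  [0,0,0,0,0,0,-0.6],
  [0,0,0,0,0,0,-0.2],
  [0,0,0,0,0,0,0],
  [0,0,0,0,0,0,0.2],
  [0,0,0,0,0,-15,0.3],
  [0,0,0,0,0,-35,0.4],
  [0,0,0,0,0,-35,0.4],
])

```text
time_s: 12.0
tcp_pos: [0.4802, -0.3884, 0.087]
eef_rot: [-179.5, -0.4, 93.1]
contact_force: [1.1, -0.5, -0.2]
gripper_width: 0.0609
```

```bash
python3 -c "
from plan import *
plan([.464,-.197,.09],87,grip=.4,vmax=38)"
```

```text
t 12.0 pos [ 0.4802 -0.3884  0.087 ] rot [-179.5   -0.4   93.1] F [ 1.1 -0.5 -0.2] w 0.0609 rows 6
[[-0.009,-0.006,0.018,32.0,-1.0,-0.3,0.4],[0.0,-0.0,0.018,32.0,-1.5,-0.5,0.4],[0.0,-0.0,0.018,31.9,-2.1,-0.5,0.4],[0.0,-0.0,0.018,31.9,-2.7,-0.5,0.4],[0.0,-0.0,0.018,31.9,-3.2,-0.5,0.4],[-0.0,-0.0,0.018,31.8,-3.8,-0.5,0.4]]
```

Request:
step_arm([
  [-0.009,-0.006,0.018,30,-1,0,0.4],
  [0,0,0.018,32,-1.5,0,0.4],
  [0,0,0.018,32,-2,0,0.4],
  [0,0,0.018,32,-3,0,0.4],
  [0,0,0.018,32,-3,0,0.4],
  [0,0,0.018,32,-4,0,0.4],
  [0,0,0,0,0,0,0.4],
])

```text
time_s: 12.7
tcp_pos: [0.4681, -0.1953, 0.095]
eef_rot: [179.1, 0.3, 86.5]
contact_force: [-0.2, 0.1, -0.1]
gripper_width: 0.0611
```

```bash
python3 -c "
from plan import *
import cv2
cv2.imwrite('pics/w6.png',r.capture('wrist')[:,:,::-1])
np.save('w6.npy',r.camera_info('wrist')['view'])
plan([.464,-.197,.03],87,grip=.4,vmax=38)"
```

```text
t 12.75 pos [ 0.4685 -0.1963  0.0951] rot [179.1   0.3  86.6] F [0.6 0.  0.4] w 0.0615 rows 2
[[0.016,0.005,-0.004,-0.3,-2.8,32.5,0.4],[0.0,0.0,-0.004,-0.5,-2.2,32.5,0.4]]
```

View pics/w6.png

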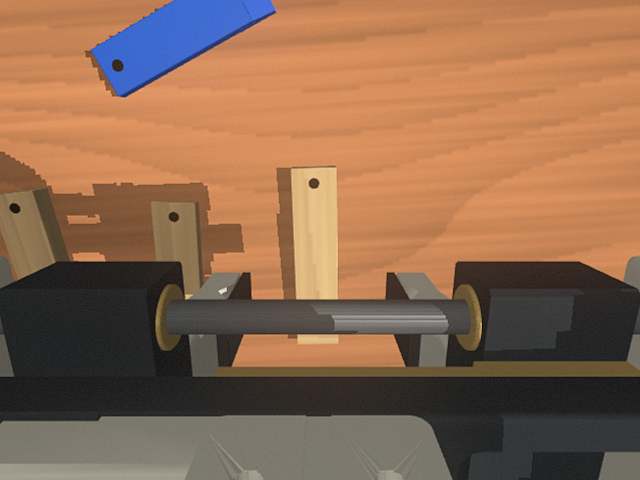

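```bash
python3 -c "
from plan import *
s=r.get_state()
c=list(cam('wrist'));c[3]=np.load('w6.npy')
P=unproj(c,[(290.5,168),(336.5,166.5),(298,344),(338.5,344)],.011)
P[2:]=unproj(c,[(298,344),(338.5,344)],.0078)
t=P[:2].mean(0);n=P[2:].mean(0);print(t,n,np.hypot(*(n-t)[:2]),np.degrees(np.arctan2((n-t)[1],(n-t)[0])))
v=(n-t);v[2]=0;v/=np.hypot(*v[:2]); g=t+.045*v;print(g)
plan([g[0],g[1],.03],90+np.degrees(np.arctan2(v[1],v[0])),grip=.4,vmax=38)
"
```

```text
[ 0.42040861 -0.19699868  0.011     ] [ 0.55092091 -0.20175601  0.0078    ] 0.1305989733547942 -2.0875768192566073
[ 0.46537874 -0.19863789  0.011     ]
t 12.75 pos [ 0.4685 -0.1963  0.0951] rot [179.1   0.3  86.6] F [0.6 0.  0.4] w 0.0615 rows 2
[[0.016,0.005,-0.011,-1.1,-2.0,32.5,0.4],[-0.0,0.0,-0.012,-1.3,-1.5,32.5,0.4]]
```

Request:
step_arm([
  [0.016,0.005,-0.011,-1.1,-2,32,0.4],
  [0,0,-0.012,-1.3,-1.5,32,0.4],
  [0,0,0,0,0,10,0.4],
  [0,0,0,0,0,0,0.4],
])

```text
time_s: 13.15
tcp_pos: [0.4687, -0.2005, 0.0218]
eef_rot: [179.6, 0.0, 88.1]
contact_force: [0.7, 0.2, 0.3]
gripper_width: 0.0615
```

```bash
python3 -c "
from plan import *
plan([.4654,-.1986,.0030],87.9,grip=.4,vmax=15)"
```

```text
t 13.15 pos [ 0.4687 -0.2005  0.0218] rot [179.6   0.   88.1] F [0.7 0.2 0.3] w 0.0615 rows 2
[[0.007,0.001,0.001,0.9,-1.8,9.4,0.4],[0.0,-0.0,0.001,0.9,-1.7,9.4,0.4]]
```

Request:
step_arm([
  [0.007,0,0,0.9,-1.8,9,0.2],
  [0,0,0,0.9,-1.7,7,0],
  [0,0,0,0,0,2,0],
  [0,0,0,0,0,0,0],
])

```text
time_s: 13.55
tcp_pos: [0.467, -0.1996, 0.0049]
eef_rot: [179.9, 0.1, 88.0]
contact_force: [-0.2, 0.4, -0.4]
gripper_width: 0.0444
```

Request:
step_arm([
  [0,0,0,0,0,2,0],
  [0,0,0,0,0,0,-0.3],
  [0,0,0,0,0,0,-0.5],
  [0,0,0,0,0,0,-0.6],
  [0,0,0,0,0,0,-0.6],
], squeeze=20)

```text
time_s: 14.05
tcp_pos: [0.468, -0.1995, 0.0041]
eef_rot: [179.7, 0.1, 88.0]
contact_force: [-1.3, 0.3, -0.1]
gripper_width: 0.0294
```

Request:
step_arm([
  [0,0,0,0,0,-5,-0.6],
  [0,0,0,0,0,-20,-0.6],
  [0,0,0,0,0,-15,-0.6],
  [0,0,0,0,0,0,-0.6],
])

```text
time_s: 14.45
tcp_pos: [0.4673, -0.1994, 0.0457]
eef_rot: [179.8, 0.1, 88.0]
contact_force: [1.2, -0.3, -0.8]
gripper_width: 0.0293
```

```bash
python3 -c "
from plan import *
import cv2
cv2.imwrite('pics/w7.png',r.capture('wrist')[:,:,::-1])
np.save('w7.npy',r.camera_info('wrist')['view'])
plan([.475,-.03,.045],104,grip=-.6,vmax=38)"
```

```text
t 14.5 pos [ 0.4669 -0.1993  0.0449] rot [1.799e+02 1.000e-01 8.800e+01] F [-1.1  0.1 -1.9] w 0.0296 rows 5
[[0.002,0.001,-0.056,33.9,0.4,-0.1,-0.6],[-0.0,0.0,-0.056,33.8,2.3,-0.0,-0.6],[0.0,0.0,-0.056,33.6,4.2,-0.0,-0.6],[0.0,0.0,-0.056,33.4,6.1,-0.0,-0.6],[0.0,0.0,-0.056,33.0,7.9,-0.0,-0.6]]
```

View pics/w7.png

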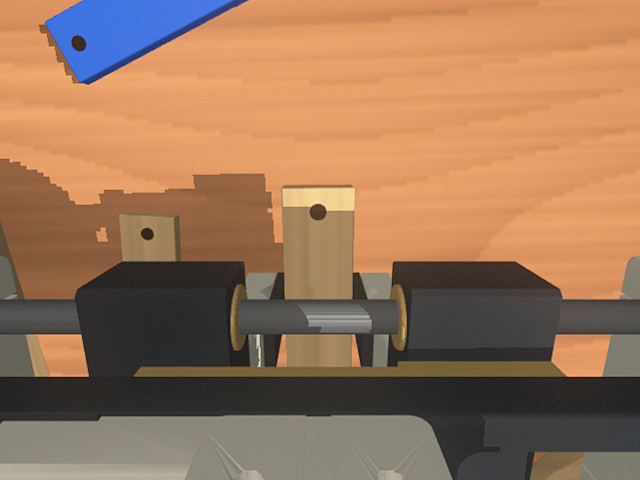

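```bash
python3 -c "
from plan import *
s=r.get_state()
c=list(cam('wrist'));c[3]=np.load('w7.npy')
P=unproj(c,[(282.5,186.5),(354.5,186),(318,186)],s['tcp_pos'][2]+.007)
R=Ro.from_euler('xyz',s['eef_rot'],degrees=True)
print(np.round(R.inv().apply(P-s['tcp_pos'])*1000,1))
"
```

```text
[[-14.9 -48.2  -7.1]
 [ 14.5 -48.4  -7.1]
 [ -0.4 -48.4  -7.1]]
```

Request:
step_arm([
  [0.002,0,-0.05,22,0,0,-0.6],
  [0,0,-0.056,34,2,0,-0.6],
  [0,0,-0.056,34,4,0,-0.6],
  [0,0,-0.056,33,6,0,-0.6],
  [0,0,-0.056,31,6,0,-0.6],
  [0,0,0,0,0,0,-0.6],
])

```text
time_s: 15.1
tcp_pos: [0.4709, -0.0398, 0.0414]
eef_rot: [-179.8, 0.1, 104.1]
contact_force: [-0.4, -0.2, -0.5]
gripper_width: 0.03
```

```bash
python3 -c "
from plan import *
plan([.4743,-.0277,.012],104,grip=-.6,vmax=15)"
```

```text
t 15.1 pos [ 0.4709 -0.0398  0.0414] rot [-1.798e+02  1.000e-01  1.041e+02] F [-0.4 -0.2 -0.5] w 0.03 rows 3
[[-0.003,0.001,0.0,3.7,2.1,9.8,-0.6],[0.0,-0.0,0.0,3.6,2.1,9.8,-0.6],[-0.0,-0.0,0.0,3.7,2.1,9.8,-0.6]]
```

Request:
step_arm([
  [-0.003,0,0,3.7,2,10,-0.6],
  [0,0,0,3.6,2,10,-0.6],
  [0,0,0,3.6,2,10,-0.6],
  [0,0,0,0,0,0,-0.6],
])

```text
time_s: 15.5
tcp_pos: [0.4731, -0.0273, 0.0083]
eef_rot: [-179.9, 0.1, 104.1]
contact_force: [0.2, -0.6, -0.7]
gripper_width: 0.0297
```

```bash
python3 -c "
from plan import *
plan([.4743,-.0277,.004],104,grip=-.6,vmax=15)"
```

```text
t 15.5 pos [ 0.4731 -0.0273  0.0083] rot [-1.799e+02  1.000e-01  1.041e+02] F [ 0.2 -0.6 -0.7] w 0.0297 rows 1
[[-0.002,0.001,0.002,-0.7,1.1,4.3,-0.6]]
```

Request:
step_arm([
  [-0.002,0,0.002,-0.7,1,3,-0.6],
  [0,0,0,0,0,2,-0.6],
  [0,0,0,0,0,0,-0.6],
])

```text
time_s: 15.8
tcp_pos: [0.4745, -0.0284, 0.0034]
eef_rot: [-180.0, 0.1, 103.9]
contact_force: [0.4, -0.2, 0.4]
gripper_width: 0.03
```

Request:
step_arm([
  [0,0,0,0,0,0,-0.6],
  [0,0,0,0,4,0,-0.6],
  [0,0,0,0,5,0,-0.6],
  [0,0,0,0,4,0,-0.6],
  [0,0,0,0,1,0,-0.6],
], squeeze=8)

```text
time_s: 16.3
tcp_pos: [0.4898, -0.0256, 0.0037]
eef_rot: [180.0, 0.1, 103.8]
contact_force: [0.5, 0.1, -0.9]
gripper_width: 0.0296
```

Request:
step_arm([
  [0,0,0,0,2,0,-0.6],
  [0,0,0,0,2,0,-0.6],
])

```text
time_s: 16.5
tcp_pos: [0.4938, -0.0246, 0.0035]
eef_rot: [180.0, 0.1, 103.8]
contact_force: [-2.8, -2.0, 0.9]
gripper_width: 0.0294
```

Request:
step_arm([
  [0,0,0,0,2,0,-0.6],
  [0,0,0,0,1,0,-0.6],
])

```text
time_s: 16.7
tcp_pos: [0.494, -0.0247, 0.0031]
eef_rot: [-179.7, 0.1, 103.8]
contact_force: [-3.7, 1.5, 7.1]
gripper_width: 0.0299
```

Request:
step_arm([
  [0,0,0,0,2,0,-0.6],
  [0,0,0,0,1,0,-0.6],
])

```text
time_s: 16.9
tcp_pos: [0.494, -0.0247, 0.003]
eef_rot: [-179.4, 0.1, 103.8]
contact_force: [-2.7, 0.8, 3.9]
gripper_width: 0.0299
```

Request:
step_arm([
  [-0.01,0,0,0,-4,0,-0.6],
  [0,0,0,0,0,0,-0.4],
  [0,0,0,0,0,0,-0.2],
  [0,0,0,0,0,0,-0.2],
  [0,0,0,0,0,0,-0.6],
  [0,0,0,0,0,0,-0.6],
])

```text
time_s: 17.5
tcp_pos: [0.4913, -0.0252, 0.0034]
eef_rot: [179.8, 0.1, 103.8]
contact_force: [-0.8, -0.6, 0.5]
gripper_width: 0.0297
```

Request:
step_arm([
  [0,0,0,0,1,0,-0.6],
  [0,0,0,0,2,0,-0.6],
])

```text
time_s: 17.7
tcp_pos: [0.4939, -0.0247, 0.0034]
eef_rot: [179.9, 0.1, 103.8]
contact_force: [-1.1, 0.1, 0.6]
gripper_width: 0.0298
```

Request:
step_arm([
  [0,0,0,0,1,0,-0.6],
  [0,0,0,0,1,0,-0.6],
])

```text
time_s: 17.9
tcp_pos: [0.4945, -0.0245, 0.0033]
eef_rot: [-180.0, 0.1, 103.8]
contact_force: [-6.0, 0.2, 8.5]
gripper_width: 0.0303
```

Request:
step_arm([
  [0,0,0,0,1,0,-0.6],
  [0,0,0,0,1,0,-0.6],
])

```text
time_s: 18.1
tcp_pos: [0.4945, -0.0245, 0.0033]
eef_rot: [-179.7, 0.1, 103.8]
contact_force: [-3.3, 0.8, 6.2]
gripper_width: 0.0299
```

Request:
step_arm([
  [0,0,0,0,-3,-0.5,-0.6],
  [-0.01,0,0,0,-10,-1,-0.6],
  [0,0,0,0,-12,0,-0.6],
  [0,0,0,0,0,-2,-0.6],
  [0,0,0,0,0,-15,-0.6],
  [0,0,0,0,0,-18,-0.6],
  [0,0,0,0,0,0,-0.6],
], squeeze=20)

```text
time_s: 18.8
tcp_pos: [0.4669, -0.0313, 0.0408]
eef_rot: [179.7, 0.1, 103.8]
contact_force: [-0.8, -0.5, -0.3]
gripper_width: 0.0298
```

```bash
python3 -c "
from plan import *
plan([.467,-.199,.04],88,grip=-.6,vmax=35)"
```

```text
t 18.8 pos [ 0.4669 -0.0313  0.0408] rot [1.797e+02 1.000e-01 1.038e+02] F [-0.8 -0.5 -0.3] w 0.0298 rows 5
[[0.006,0.001,0.055,-32.6,-8.0,0.2,-0.6],[0.0,-0.0,0.055,-33.0,-6.2,0.2,-0.6],[0.0,-0.0,0.055,-33.3,-4.3,0.2,-0.6],[0.0,-0.0,0.055,-33.4,-2.5,0.2,-0.6],[-0.0,-0.0,0.055,-33.5,-0.7,0.2,-0.6]]
```

Request:
step_arm([
  [0.006,0,0.05,-25,-6,0,-0.6],
  [0,0,0.055,-33,-6,0,-0.6],
  [0,0,0.055,-33,-4,0,-0.6],
  [0,0,0.055,-33,-2.5,0,-0.6],
  [0,0,0.05,-25,-1,0,-0.6],
  [0,0,0,0,0,10,-0.6],
  [0,0,0,0,0,15,-0.6],
  [0,0,0,0,0,8,-0.6],
  [0,0,0,0,0,0,-0.6],
])

```text
time_s: 19.7
tcp_pos: [0.4675, -0.1863, 0.0047]
eef_rot: [179.8, -0.0, 88.1]
contact_force: [-0.6, 0.3, -0.2]
gripper_width: 0.0296
```

Request:
step_arm([
  [0,0,0,0,0,1.5,-0.6],
  [0,0,0,0,0,0,-0.3],
  [0,0,0,0,0,0,0],
  [0,0,0,0,0,0,0.3],
  [0,0,0,0,0,-15,0.4],
  [0,0,0,0,0,-35,0.4],
  [0,0,0,0,0,-30,0.4],
])

```text
time_s: 20.4
tcp_pos: [0.4655, -0.1842, 0.0829]
eef_rot: [-179.8, -0.0, 88.4]
contact_force: [0.4, 0.3, 0.7]
gripper_width: 0.0602
```

```bash
python3 -c "
from plan import *
plan([.465,-.293,.09],85,grip=.4,vmax=38)"
```

```text
t 20.4 pos [ 0.4655 -0.1842  0.0829] rot [-179.8   -0.    88.4] F [0.4 0.3 0.7] w 0.0602 rows 3
[[-0.003,-0.0,0.02,-36.3,0.8,-2.4,0.4],[0.0,-0.0,0.02,-36.2,1.6,-2.4,0.4],[0.0,-0.0,0.02,-36.2,2.3,-2.4,0.4]]
```

Request:
step_arm([
  [-0.003,0,0.02,-36,1,-2,0.4],
  [0,0,0.02,-36,1.5,-2,0.4],
  [0,0,0.02,-36,2,-2,0.4],
  [0,0,0,0,0,0,0.4],
])

```text
time_s: 20.8
tcp_pos: [0.4698, -0.2949, 0.0967]
eef_rot: [179.2, 0.1, 85.2]
contact_force: [-0.5, -0.1, 0.4]
gripper_width: 0.0614
```

```bash
python3 -c "
from plan import *
import cv2
cv2.imwrite('pics/w8.png',r.capture('wrist')[:,:,::-1])
np.save('w8.npy',r.camera_info('wrist')['view'])
print(r.get_state()['tcp_pos'],r.get_state()['eef_rot'])"
```

```text
[ 0.46954435 -0.29359087  0.09645459] [1.79253060e+02 4.41666462e-02 8.51894416e+01]
```

View pics/w8.png

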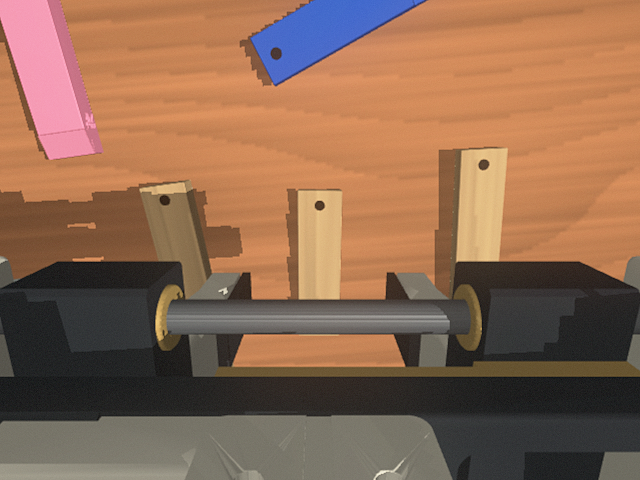

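```bash
python3 -c "
from plan import *
c=list(cam('wrist'));c[3]=np.load('w8.npy')
P=unproj(c,[(297,190.5),(342,190),(300,298),(340.5,298)],.008)
t=P[:2].mean(0);n=P[2:].mean(0);v=n-t;v/=np.hypot(*v[:2]);a=np.degrees(np.arctan2(v[1],v[0]));print(t,a,P[1]-P[0])
g=t+.030*v;print(g)
plan([g[0],g[1],.024],90+a,grip=.4,vmax=38)
"
```

```text
[ 0.43691012 -0.29012937  0.008     ] -4.381909339212651 [0.00219908 0.02990994 0.        ]
[ 0.46682242 -0.2924215   0.008     ]
t 20.85 pos [ 0.4695 -0.2936  0.0965] rot [179.3   0.   85.2] F [-0.2  0.3  0.2] w 0.0615 rows 2
[[0.013,0.001,-0.004,0.5,-1.9,36.2,0.4],[0.0,0.0,-0.004,0.5,-1.4,36.2,0.4]]
```

Request:
step_arm([
  [0.013,0,-0.004,0.5,-2,36,0.4],
  [0,0,-0.004,0.5,-1.5,34,0.4],
  [0,0,0,0,-1,8,0.3],
  [0,0,0,0,0,0,0.2],
])

```text
time_s: 21.25
tcp_pos: [0.4668, -0.2912, 0.0185]
eef_rot: [179.8, 0.1, 85.7]
contact_force: [-0.0, -0.0, -0.4]
gripper_width: 0.0544
```

```bash
python3 -c "
from plan import *
plan([.4668,-.2924,.0025],85.6,grip=.1,vmax=15)"
```

```text
t 21.25 pos [ 0.4668 -0.2912  0.0185] rot [1.798e+02 1.000e-01 8.570e+01] F [-0.  -0.  -0.4] w 0.0544 rows 2
[[0.004,0.001,0.001,-0.6,0.0,8.0,0.1],[0.0,-0.0,0.001,-0.6,0.0,8.0,0.1]]
```

Request:
step_arm([
  [0.004,0,0,-0.6,0,8,0.1],
  [0,0,0,-0.6,0,6,0],
  [0,0,0,0,0,1.5,0],
  [0,0,0,0,0,0,0],
])

```text
time_s: 21.65
tcp_pos: [0.4694, -0.2921, 0.0054]
eef_rot: [179.8, 0.1, 85.8]
contact_force: [-0.5, -0.3, -0.4]
gripper_width: 0.0439
```

Request:
step_arm([
  [0.003,0,0,0,-2,2,0],
  [0,0,0,0,0,1.5,0],
  [0,0,0,0,0,0,0],
  [0,0,0,0,0,0,-0.3],
  [0,0,0,0,0,0,-0.6],
  [0,0,0,0,0,0,-0.6],
  [0,0,0,0,0,0,-0.6],
], squeeze=20)

```text
time_s: 22.35
tcp_pos: [0.468, -0.2923, 0.003]
eef_rot: [179.8, 0.2, 85.8]
contact_force: [0.8, 0.1, -0.3]
gripper_width: 0.0295
```

Request:
step_arm([
  [0,0,0,0,0,-5,-0.6],
  [0,0,0,0,0,-20,-0.6],
  [0,0,0,0,0,-18,-0.6],
  [0,0,0,0,0,0,-0.6],
])

```text
time_s: 22.75
tcp_pos: [0.4674, -0.2921, 0.0476]
eef_rot: [179.9, 0.2, 85.8]
contact_force: [0.4, -0.2, 0.7]
gripper_width: 0.0296
```

```bash
python3 -c "
from plan import *
import cv2
cv2.imwrite('pics/w9.png',r.capture('wrist')[:,:,::-1])
np.save('w9.npy',r.camera_info('wrist')['view'])
plan([.475,-.03,.045],104,grip=-.6,vmax=38)"
```

```text
t 22.8 pos [ 0.4668 -0.2918  0.0466] rot [1.80e+02 1.00e-01 8.58e+01] F [-0.9  0.3 -1.9] w 0.0296 rows 7
[[-0.0,0.002,-0.045,37.4,-1.6,0.1,-0.6],[0.0,0.0,-0.045,37.4,0.1,0.2,-0.6],[0.0,0.0,-0.045,37.4,1.8,0.2,-0.6],[0.0,0.0,-0.045,37.3,3.5,0.2,-0.6],[0.0,0.0,-0.045,37.1,5.2,0.2,-0.6],[0.0,0.0,-0.045,36.8,6.9,0.2,-0.6],[-0.0,0.0,-0.045,36.4,8.5,0.2,-0.6]]
```

View pics/w9.png

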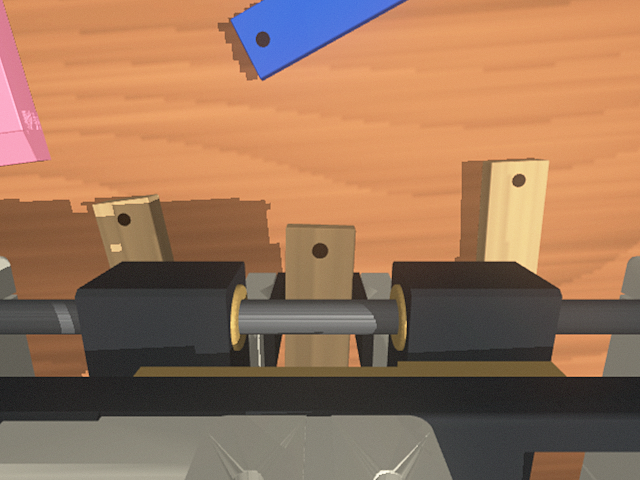

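```bash
python3 -c "
from plan import *
s=r.get_state()
c=list(cam('wrist'));c[3]=np.load('w9.npy')
P=unproj(c,[(286.5,224.5),(355,226.5),(288,262),(353,262),(286,360),(350,360)],s['tcp_pos'][2]+.005)
R=Ro.from_euler('xyz',s['eef_rot'],degrees=True)
print(np.round(R.inv().apply(P-s['tcp_pos'])*1000,1))
"
```

```text
[[-13.7 -31.9  -5. ]
 [ 15.4 -31.   -5. ]
 [-13.4 -15.1  -5. ]
 [ 14.9 -15.1  -5. ]
 [-15.4  33.4  -5. ]
 [ 14.7  33.4  -5. ]]
```

Request:
step_arm([
  [0,0,-0.045,25,-1,0,-0.6],
  [0,0,-0.048,37,0,0,-0.6],
  [0,0,-0.048,37,2,0,-0.6],
  [0,0,-0.048,37,3.5,0,-0.6],
  [0,0,-0.048,37,5,0,-0.6],
  [0,0,-0.048,37,7,0,-0.6],
  [0,0,-0.048,30,7,0,-0.6],
  [0,0,0,0,0,0,-0.6],
])

```text
time_s: 23.6
tcp_pos: [0.4703, -0.0424, 0.0424]
eef_rot: [-179.8, 0.1, 105.4]
contact_force: [-0.6, -0.1, 0.7]
gripper_width: 0.0299
```

```bash
python3 -c "
from plan import *
plan([.4772,-.026,.012],105,grip=-.6,vmax=15)"
```

```text
t 23.6 pos [ 0.4703 -0.0424  0.0424] rot [-1.798e+02  1.000e-01  1.054e+02] F [-0.6 -0.1  0.7] w 0.0299 rows 3
[[-0.004,0.001,0.002,4.7,3.7,10.1,-0.6],[0.0,-0.0,0.002,4.7,3.7,10.1,-0.6],[0.0,-0.0,0.002,4.7,3.6,10.1,-0.6]]
```

Request:
step_arm([
  [-0.004,0,0.002,4.7,3.7,10,-0.6],
  [0,0,0.002,4.7,3.7,10,-0.6],
  [0,0,0.002,4.5,3,10,-0.6],
  [0,0,0,0,0,0,-0.6],
])

```text
time_s: 24.0
tcp_pos: [0.4759, -0.0255, 0.0097]
eef_rot: [-179.9, 0.1, 105.1]
contact_force: [-0.8, -0.5, -0.7]
gripper_width: 0.0298
```

```bash
python3 -c "
from plan import *
plan([.4772,-.026,.003],105,grip=-.6,vmax=15)"
```

```text
t 24.0 pos [ 0.4759 -0.0255  0.0097] rot [-1.799e+02  1.000e-01  1.051e+02] F [-0.8 -0.5 -0.7] w 0.0298 rows 1
[[-0.002,0.001,0.001,-0.8,1.1,6.7,-0.6]]
```

Request:
step_arm([
  [-0.002,0,0,-0.5,1,4,-0.6],
  [0,0,0,0,0,2.5,-0.6],
  [0,0,0,0,0,0,-0.5],
  [0,0,0,0,0,0,-0.25],
  [0,0,0,0,0,0,-0.25],
  [0,0,0,0,0,0,-0.6],
  [0,0,0,0,0,0,-0.6],
  [0,0,0,0,0,0,-0.6],
], squeeze=8)

```text
time_s: 24.8
tcp_pos: [0.4772, -0.0273, 0.003]
eef_rot: [180.0, 0.1, 104.9]
contact_force: [-0.4, -0.4, 0.1]
gripper_width: 0.0302
```

Request:
step_arm([
  [0,0,0,0,4,0,-0.6],
  [0,0,0,0,5,0,-0.6],
  [0,0,0,0,4,0,-0.6],
  [0,0,0,0,1,0,-0.6],
])

```text
time_s: 25.2
tcp_pos: [0.4922, -0.0232, 0.0032]
eef_rot: [179.9, 0.1, 105.0]
contact_force: [-0.3, 0.7, 0.2]
gripper_width: 0.0295
```

Request:
step_arm([
  [0,0,0,0,2,0,-0.6],
  [0,0,0,0,2,0,-0.6],
])

```text
time_s: 25.4
tcp_pos: [0.4963, -0.022, 0.0031]
eef_rot: [180.0, 0.1, 105.0]
contact_force: [-0.0, -0.2, -0.7]
gripper_width: 0.03
```

Request:
step_arm([
  [0,0,0,0,2,0,-0.6],
  [0,0,0,0,1,0,-0.6],
])

```text
time_s: 25.6
tcp_pos: [0.4995, -0.0212, 0.003]
eef_rot: [180.0, 0.1, 105.0]
contact_force: [-0.4, -0.5, -0.3]
gripper_width: 0.03
```

Request:
step_arm([
  [0,0,0,0,2,0,-0.6],
  [0,0,0,0,2,0,-0.6],
])

```text
time_s: 25.8
tcp_pos: [0.5035, -0.0201, 0.003]
eef_rot: [180.0, 0.1, 105.0]
contact_force: [-0.6, -0.2, -0.1]
gripper_width: 0.0301
```

Request:
step_arm([
  [0,0,0,0,2,0,-0.6],
  [0,0,0,0,2,0,-0.6],
])

```text
time_s: 26.0
tcp_pos: [0.5073, -0.0191, 0.0029]
eef_rot: [-180.0, 0.1, 104.9]
contact_force: [-0.4, -1.3, 0.1]
gripper_width: 0.0298
```

Request:
step_arm([
  [0,0,0,0,2,0,-0.6],
  [0,0,0,0,2,0,-0.6],
])

```text
time_s: 26.2
tcp_pos: [0.5104, -0.0184, 0.0027]
eef_rot: [-179.9, 0.1, 104.9]
contact_force: [-3.3, -1.1, 3.8]
gripper_width: 0.0298
```

Request:
step_arm([
  [0,0,0,0,2,0,-0.6],
  [0,0,0,0,2,0,-0.6],
])

```text
time_s: 26.4
tcp_pos: [0.514, -0.0176, 0.0027]
eef_rot: [-179.8, 0.1, 104.9]
contact_force: [-1.3, -0.0, 1.9]
gripper_width: 0.0298
```

Request:
step_arm([
  [0,0,0,0,2,0,-0.6],
  [0,0,0,0,2,0,-0.6],
])

```text
time_s: 26.6
tcp_pos: [0.5181, -0.0165, 0.0027]
eef_rot: [-179.8, 0.1, 104.9]
contact_force: [-2.5, -0.5, 1.6]
gripper_width: 0.0298
```

Request:
step_arm([
  [0,0,0,0,2,0,-0.6],
  [0,0,0,0,2,0,-0.6],
])

```text
time_s: 26.8
tcp_pos: [0.5222, -0.0154, 0.0027]
eef_rot: [-179.8, 0.1, 104.9]
contact_force: [-2.1, -1.3, 3.1]
gripper_width: 0.0299
```

Request:
step_arm([
  [0,0,0,0,2,0,-0.6],
  [0,0,0,0,2,0,-0.6],
])

```text
time_s: 27.0
tcp_pos: [0.5262, -0.0144, 0.0027]
eef_rot: [-179.8, 0.1, 104.9]
contact_force: [-2.0, -0.9, 2.9]
gripper_width: 0.03
```

```bash
python3 -c "
from plan import *
import cv2
for n in('top','side','wrist'):cv2.imwrite('pics/%s10.png'%n,r.capture(n)[:,:,::-1])
b=cv2.imread('pics/side10.png')
cv2.imwrite('pics/s10.png',cv2.resize(b[140:340,180:460],None,fx=2.8,fy=2.8,interpolation=cv2.INTER_CUBIC))
np.save('w10.npy',r.camera_info('wrist')['view'])
plan([.526,-.0145,.003],105)"
```

```text
t 27.15 pos [ 0.5267 -0.0143  0.0027] rot [-1.798e+02  1.000e-01  1.049e+02] F [ 0.6 -1.7  1.1] w 0.0297 rows 1
[[-0.003,0.002,-0.001,-0.0,-0.7,-0.3,1.0]]
```

View pics/wrist10.png

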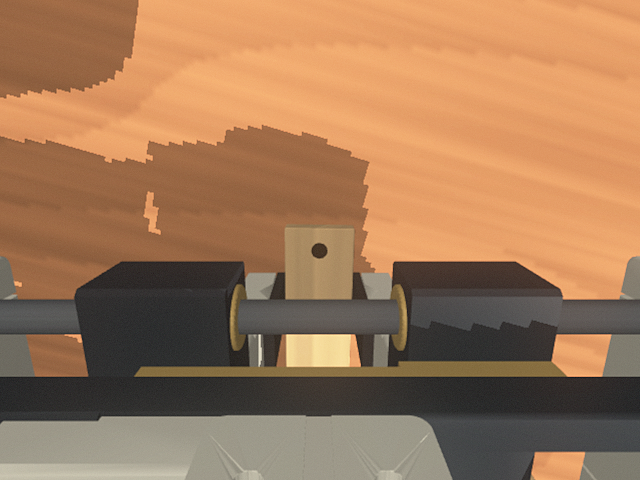

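View pics/s10.png

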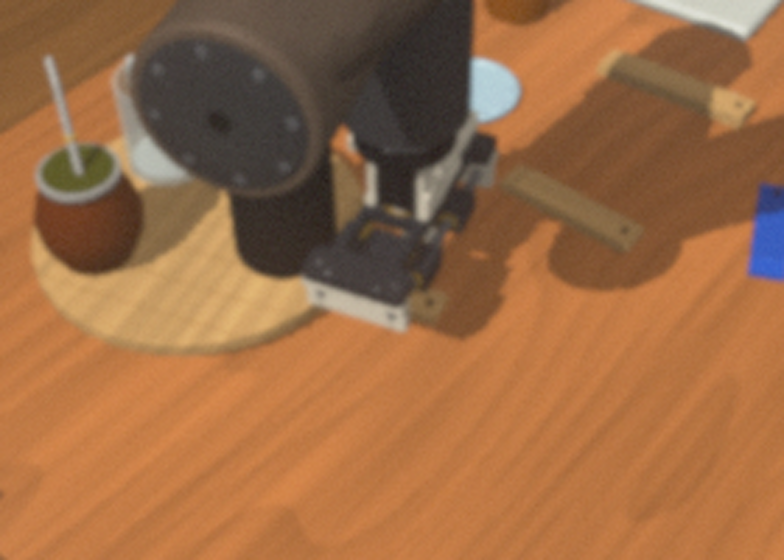

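Request:
step_arm([
  [0,0,0,0,0,0,-0.5],
  [0,0,0,0,0,0,-0.3],
  [0,0,0,0,0,0,-0.1],
  [0,0,0,0,0,0,0],
  [0,0,0,0,0,0,0.1],
  [0,0,0,0,0,-5,0.1],
  [0,0,0,0,-3,-15,0.2],
  [0,0,0,0,-20,-25,0.2],
  [0,0,0,0,-30,-30,0.2],
  [0,0,0,0,-20,-30,0.2],
])

```text
time_s: 28.15
tcp_pos: [0.4557, -0.0328, 0.1079]
eef_rot: [-179.5, 0.1, 105.0]
contact_force: [1.8, 0.9, 0.8]
gripper_width: 0.0526
```

```bash
python3 -c "
from plan import *
import cv2
cv2.imwrite('pics/w11.png',r.capture('wrist')[:,:,::-1])
plan([.32,-.33,.2],100,cyl=True,vmax=40,wmax=6)"
```

```text
t 28.2 pos [ 0.4557 -0.0331  0.1126] rot [-1.799e+02  1.000e-01  1.050e+02] F [-2.5 -0.6  4.1] w 0.0526 rows 9
[[-0.002,0.002,0.01,-34.6,-13.3,-9.6,1.0],[0.0,-0.0,0.01,-33.5,-15.7,-9.7,1.0],[0.0,-0.0,0.01,-32.3,-18.0,-9.7,1.0],[0.0,-0.0,0.01,-31.0,-20.3,-9.7,1.0],[0.0,-0.0,0.01,-29.5,-22.5,-9.7,1.0],[0.0,-0.0,0.01,-27.8,-24.5,-9.7,1.0],[-0.0,-0.0,0.01,-26.0,-26.5,-9.7,1.0],[-0.0,-0.0,0.01,-24.1,-28.3,-9.7,1.0],[0.0,-0.0,0.01,-22.0,-29.9,-9.7,1.0]]
```

View pics/w11.png

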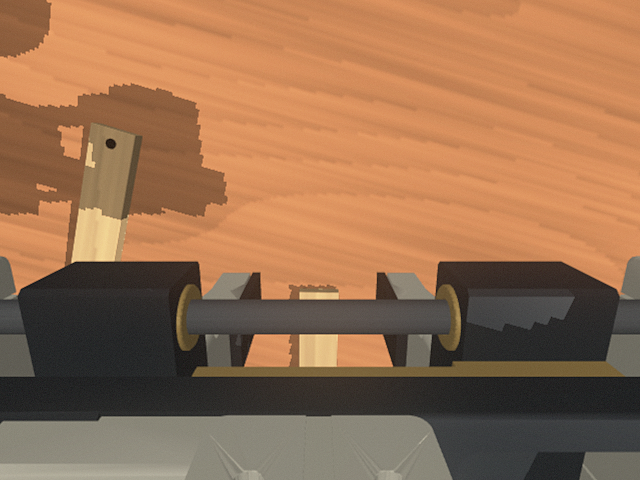

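Thin stays put. Swing the arm to the side for a clear look.

Request:
step_arm([
  [0,0,0.01,-33,-13,-12,0.2],
  [0,0,0.01,-33,-16,-12,0.2],
  [0,0,0.01,-32,-18,-12,0.2],
  [0,0,0.01,-31,-20,-10,0.2],
  [0,0,0.01,-30,-22,-10,0.2],
  [0,0,0.01,-28,-24,-10,0.2],
  [0,0,0.01,-26,-26,-10,0.2],
  [0,0,0.01,-24,-24,-10,0.2],
  [0,0,0,0,0,0,0.2],
])

```text
time_s: 29.1
tcp_pos: [0.3482, -0.3088, 0.2104]
eef_rot: [179.3, 0.4, 100.6]
contact_force: [0.2, 0.8, -0.4]
gripper_width: 0.0527
```

```bash
python3 -c "
from plan import *
import cv2
for n in('top','side'):cv2.imwrite('pics/%s12.png'%n,r.capture(n)[:,:,::-1])
a=cv2.imread('pics/top12.png');b=cv2.imread('pics/side12.png')
cv2.imwrite('pics/t12.png',cv2.resize(a[110:310,225:510],None,fx=2.8,fy=2.8,interpolation=cv2.INTER_CUBIC))
cv2.imwrite('pics/s12.png',cv2.resize(b[140:340,180:460],None,fx=2.8,fy=2.8,interpolation=cv2.INTER_CUBIC))
"
```

```text
(no output)
```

View pics/t12.png

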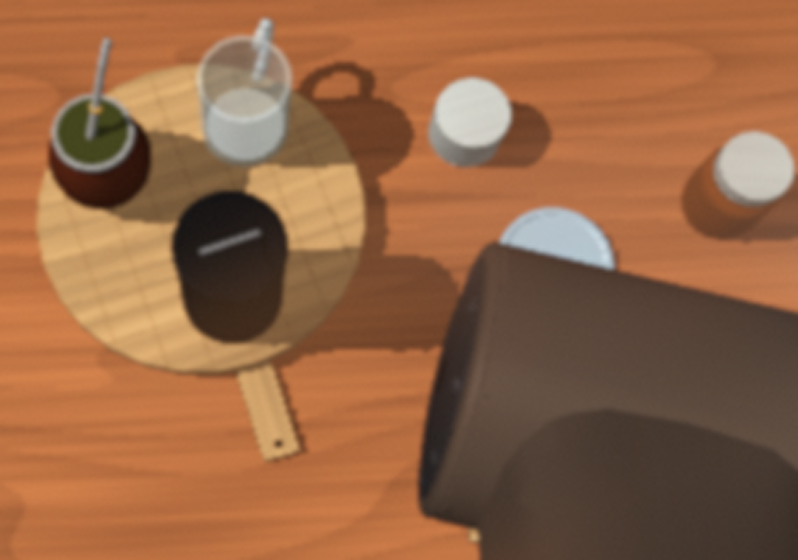

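View pics/s12.png

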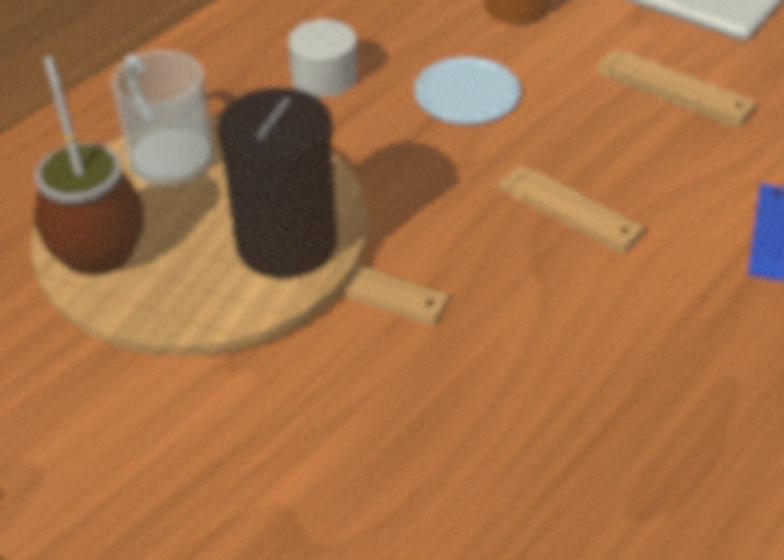

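```bash
python3 -c "
from h import *
T=cam('top');S=cam('side')
for nm,c,L,off in(('top',T,[(265,460),(300,452),(239,376),(272,366)],[225,110]),('side',S,[(435,322),(449,295),(346,291),(362,268)],[180,140])):
    P=unproj(c,np.array(L)/2.8+off,.008)[:,:2]
    t=P[:2].mean(0);v=P[2:].mean(0)-t;L=np.hypot(*v);v/=L;a=np.degrees(np.arctan2(v[1],v[0]));n=t+.11*v
    cc=np.array([.7075,.0312]);d=n-cc
    print(nm,'tail',t,'vis len',L,'yaw',a,'nose',n,'dist to centre',np.hypot(*d),'bearing',np.degrees(np.arctan2(-d[1],-d[0])))
a=np.radians(104.5-90);print('by arm nose',np.array([.5267,-.0143])+.0785*np.array([np.cos(a),np.sin(a)]))
print(np.hypot(*(np.array([.484+.065,-.19])-[.7058,.0312])))
"
```

```text
top tail [ 0.49404213 -0.0244909 ] vis len 0.07507313250564886 yaw 13.974610844859837 nose [0.60078644 0.00207321] dist to centre 0.11061714623912708 bearing 15.266660622825178
side tail [ 0.49229788 -0.02004742] vis len 0.07756337757281966 yaw 14.150621524987894 nose [0.59896009 0.00684448] dist to centre 0.11123894801160691 bearing 12.647237186754818
by arm nose [0.60269959 0.00535483]
0.27113775096802734
```

```bash
python3 -c "
from h import *
print(r.get_state()['time_s'],r.get_state()['contact_force'],np.abs(r.get_state()['qd']).max());print(r.close_job())"
```

```text
29.2 [ 0.35183028 -0.17545463  0.31380924] 2.044923237883681
the job is handed in; nothing more can be done
None
```

The thin strip is packed under the rim on the canister's side. I let go of it there and handed the job in at 29.2 s.

**Trials:**
- **Thick strip:** I gripped it lightly (8 N) and it stopped with its nose at the rim at about 6–9 N on the wrist, so I put it back.
- **Medium strip:** It was blocked at the same point. I let it settle flat on the desk and tried once more. It was blocked again, peaking at about 10 N, so I put it back near its starting place.
- **Thin strip:** It went in freely for about 10 mm. From there it slid on with about 2–3 N of push while the slope rode up against the plate.

**Last checks:**
- **Position:** The nose is about 110–111 mm from the centre in both the top and side views, against 110 mm wanted. The strip points at about 14°, and the line to the centre measured 13–15°.
- **Plate and bystanders:** The plate and what stands on it look unmoved. In the last pictures the nearby bystanders are where they were, and I did not check the others again.
- **Other strips:** The thick and medium strips lie flat, and the medium's nose, the nearer one, is about 270 mm from the centre.

**Not confirmed:**
- **Gap:** My first image estimate was about 12 mm, which the trials contradicted. They point to roughly 7 mm, and I trusted them.
- **Bearing force on the plate:** I could not measure it directly. It is inferred from the slope contact and from the medium's 7.5 mm nose not entering.

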